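# Start up the bending bench's warmer

### The arm

A 7-joint arm with a two-finger parallel gripper is mounted at the origin on the work surface. World frame = base frame: x ahead of the robot, y to its left, z up, the work surface at z = 0. Lengths are in m, angles in degrees, forces in N, time in s.
With the tool pointing down it reaches from about 0.425 to 0.875 m from the base axis. Payload 4.7 kg.
Tool frame: the origin (TCP) lies on the centre line of the jaws, within the pads' length; the fingertips stand 17 mm ahead of it and the grasp point (between the pads) lies 2 mm behind it; z points along the fingers, y is the line along which they close (so a half turn about z gives the same grasp; the last joint's range is limited). The gripper opens to 87 mm and grips with 3 to 60 N. Pads are 19 mm wide; open, the fingers measure 117 mm over their backs; the gripper's body (75 mm by 190 mm) begins 51 mm behind the grasp point.
Start: joints at [-71.9, 18.392, -4.016, 83.108, 1.295, 78.541, -3.26], TCP at [0.193, 0.621, 0.24] pointing down, gripper open.
Joint ranges: [-163.93, 163.93], [-17.29, 119.83], [-79.2, 71.16], [3.27, 140.29], [-89.18, 269.18], [5.43, 117.66], [-154.24, 154.24]. Speed limits (degrees/s): [147.25, 147.25, 180, 180, 180, 180, 180].

### API

Orientations are given as [roll, pitch, yaw] about the fixed x, y, z axes, in that order (R = Rz(yaw) Ry(pitch) Rx(roll)).
In Python, from cell import env, read_camera gives the robot as it stands.
- The arm moves only by the shell command python3 -m jog 'ROWS' [FORCE]. ROWS is JSON, a list of rows, each a list of 5 numbers: the opening, from 0 (shut) to 1 (fully open), then the shift along the tool's x, y, z each as a share of 0.02 m, from -1 to 1, then the turn about the tool's z as a share of 45 degrees, from -1 to 1. In form: [[gripper, x, y, z, yaw], ...]. A call has 1 to 12 rows; each row shifts and turns the commanded pose from where the row before left it, along the tool's axes as they then stand; what a row does not reach is not made up. A row lasts 1/12 s, in which the tool goes at most 41.7 mm and 7.16 degrees, less where a joint would pass 70% of its speed; a pose out of reach is approached as far as the arm can. A call with a number of a shift or a turn outside -1 to 1 is refused whole. A call with a gripper value outside its range is refused whole. The fingers move at their own pace and stop on an object; FORCE is the grip in N (left out, the last holds). Time passes only in rows, so rows that do not move let the fingers close. It gives the time, the measured TCP pose, the force, the opening and the grip force at its end, in the units of the state.
- env.get_obs(): the state, without advancing time (a new reading comes with each control period).
- read_camera(name): name is "side" or "top" or "wrist"; returns a dict with "color" (384x512x3 uint8, red, green, blue), "range_z" (384x512 float32, m along the optical axis (not along the pixel's ray), 0 where there is no reading), "mtx" (3x3 intrinsics, pixels), "world_from_camera" (4x4, takes a point from camera to world coordinates); the wrist camera has in their place "T_tool_cam" (4x4, takes a point from camera to tool coordinates, whose origin is the TCP and whose axes are the flange's). Camera axes: x right, y down, z forward; pixel columns grow to the right and rows downward; lengths in m; the calibration is good to about 2 mm. The wrist camera is an equidistant fisheye: a pixel r from the principal point sees the ray r / f radians off the axis. A picture is of the moment at which its call begins: read the wrist's pose just before it.
- env.sign_off(): hands the job in; it is judged then, once.
The state is a dict: "time_s": time; "qpos": joint angles; "joint_velocities": joint speeds; "effort": joint torques, N m; "tool_pos": TCP position; "tool_rot": TCP orientation; "force": force on the tool from outside, world axes, zero at the start; "wrist_torque": the same for the moment, N m; "grip_width": finger opening in m; "grasp_force": force on a finger pad.
Only numpy, scipy, OpenCV 4.12 (cv2) and the standard library are available. Lean on these libraries where they do the work, as an engineer would, in place of code of your own. Each camera call takes 0.05 s, during which the arm holds its last target. There are 200 camera calls.

### The job

Get the bending bench ready: slide the lidded pot along the hob, without lifting it off, from the white mark onto the centre of the red heating mark, and push every beech blank on hand lengthwise into the warmer's tubes, one to a tube, fully home. Only when the pot and all the blanks are in place, take the red key from its stand, push it fully down into the brass cylinder of the key switch, turn it clockwise as far as it goes, and leave it in there. Should anything get knocked out of place meanwhile, put it right; leave the mug, file, mallet and orange bin alone.

Things in the scene. Friction and masses are not known exactly. Their poses are not given: they have to be found in the camera images.
- warmer: fixed teal steel box, 120 (x) x 290 (y) x 100 mm high. Origin: centre of its underside. Five level tubes open on its front face, 60 mm to -x of the origin; its x points into them. Tubes: 24 mm square inside, 95 mm deep, closed at the end, their axes at y = -108, -54, 0, 54 and 108 mm, floors 58 mm above the bench; round lips stand 5 mm proud of the face; white stripes on top mark the tubes
- blank0: square beech blank, 160 x 20 x 20 mm, about 60 g, long axis x, both ends alike. Origin: centre of its underside. It starts flat on the cork board (top 6 mm above the bench); may be absent. Home in a tube it goes in 95 mm and sticks out 65 mm
- blank1: square beech blank, 160 x 20 x 20 mm, about 60 g, long axis x, both ends alike. Origin: centre of its underside. It starts flat on the cork board (top 6 mm above the bench); may be absent. Home in a tube it goes in 95 mm and sticks out 65 mm
- blank2: square beech blank, 160 x 20 x 20 mm, about 60 g, long axis x, both ends alike. Origin: centre of its underside. It starts flat on the cork board (top 6 mm above the bench); may be absent. Home in a tube it goes in 95 mm and sticks out 65 mm
- blank3: square beech blank, 160 x 20 x 20 mm, about 60 g, long axis x, both ends alike. Origin: centre of its underside. It starts flat on the cork board (top 6 mm above the bench); may be absent. Home in a tube it goes in 95 mm and sticks out 65 mm
- stock_board: fixed cork board, 200 (x) x 360 (y) x 6 mm, on which the blanks lie. Origin: centre of its underside
- hob: fixed flat black hob, 320 (x) x 160 (y) x 20 mm high, with two round marks 150 mm apart along its x. Origin: centre of its underside
- heat_mark: red ring mark with a red centre spot, 144 mm across, flat on the hob; where the pot must go. Origin: its centre, on the hob's top (20 mm above the bench)
- park_mark: white ring mark with a grey middle, 144 mm across, flat on the hob; where the pot starts. Origin: its centre, on the hob's top
- pot: round lidded metal pot, 118 mm across (148 mm over its two side lugs), about 0.6 kg; lid top 42 mm above its underside, with a round black knob in the middle, 28 mm across and 40 mm tall (42 to 82 mm above the underside). Origin: centre of its underside
- switch: fixed grey switch box, 90 x 90 x 40 mm high, with the brass key cylinder on top (58 mm across, from 40 to 75 mm above the bench). Origin: centre of its underside
- cylinder (a joint): turn of the brass key cylinder in rad: 0 off, grows clockwise as seen from above, stops at 1.22 (on). Starts between 0 and 0.2
- slot (a point): centre of the mouth of the key slot, in the top of the brass cylinder 75 mm above the bench; turns with the cylinder. The slot is 21 mm long along its x, 11 mm wide along its y, 30 mm deep, straight down
- key_stand: fixed wooden block, 70 x 50 x 36 mm high, in whose slot the key stands upright. Origin: centre of its underside
- key: key, 80 mm tall, about 60 g, standing upright: a flat red plastic grip 40 (x) x 12 (y) x 42 mm (38 to 80 mm above the tip) on a steel blade 18 (x) x 8 (y) mm, 38 mm long. Origin: centre of the blade's tip; z points up to the grip. It starts with its tip 8 mm above the bench, in the stand; seated in the switch its tip is 30 mm below the slot's mouth
- mug: bystander: glass mug, 80 mm across, 110 mm tall
- file: bystander: file with blue handle, 240 mm long, lying
- mallet: bystander: wooden mallet, 250 mm long, head 100 x 60 x 60 mm, lying
- orange_bin: bystander: orange bin, 120 x 160 x 80 mm

How it is judged:
By the outcome, as a careful person would: the job done as asked, in the order asked, and still so for the second after the job is handed in, with the robot touching nothing.
Of blank0, blank1, blank2, blank3 only 3 to 4 are there at a start; the rules pass over those that are not, and their reading is None.
At some moment in a run one of blank0, blank1, blank2, blank3, pot may be knocked a few centimetres aside while the robot is not near it.
It also fails if it takes over 208 s, if anything falls off the work surface, if the arm or the gripper's body presses on something with over 40 N, if the wrist force passes 120 N, or if a joint passes its speed limit or range.

## Working session

There is one attempt and no reset: what is moved stays moved. The work goes in short steps, Python scripts to look and compute and a shell command to move; the robot and the scene stay as the last step left them, time stands still between calls to the robot, and variables do not carry over. Pictures are saved under pics/ and viewed, at most 14 in all, crops included, and the job is handed in when it is done.

```bash
ls; mkdir -p pics; python3 - <<'E'
from cell import env, read_camera
import cv2,numpy as np
o=env.get_obs(); print({k:np.round(v,3) for k,v in o.items()})
for n in("top","side"):
    c=read_camera(n); np.savez(f"{n}0.npz",**c); cv2.imwrite(f"pics/{n}0.png",cv2.resize(c["color"][:,:,::-1],(800,600),interpolation=cv2.INTER_CUBIC))
    print(n,c["mtx"].round(1).tolist(),c["world_from_camera"].round(3).tolist())
E
```

```text
pics
{'time_s': np.float64(0.0), 'qpos': array([-71.903,  18.438,  -4.014,  83.175,   1.295,  78.538,  -3.261]), 'joint_velocities': array([ 0.025,  0.005,  0.036, -0.02 ,  0.018, -0.095, -0.049]), 'effort': array([-0.0000e+00, -4.9130e+01, -4.0400e-01, -3.1253e+01, -6.4000e-02,
        4.4000e-02,  0.0000e+00]), 'tool_pos': array([0.193, 0.62 , 0.238]), 'tool_rot': array([-1.79894e+02,  6.00000e-03,  1.62710e+02]), 'force': array([-0.172,  0.139, -0.15 ]), 'wrist_torque': array([-0.035, -0.007,  0.005]), 'grasp_force': np.float64(0.0), 'grip_width': np.float64(0.087)}
top [[382.2, 0.0, 263.5], [0.0, 382.2, 196.3], [0.0, 0.0, 1.0]] [[0.013, -0.996, 0.087, 0.475], [-1.0, -0.012, 0.008, -0.01], [-0.007, -0.087, -0.996, 1.556], [0.0, 0.0, 0.0, 1.0]]
side [[381.8, 0.0, 257.3], [0.0, 381.8, 191.1], [0.0, 0.0, 1.0]] [[0.997, -0.034, 0.073, 0.488], [-0.078, -0.629, 0.773, -0.963], [0.019, -0.777, -0.63, 0.856], [0.0, 0.0, 0.0, 1.0]]
```

View pics/top0.png

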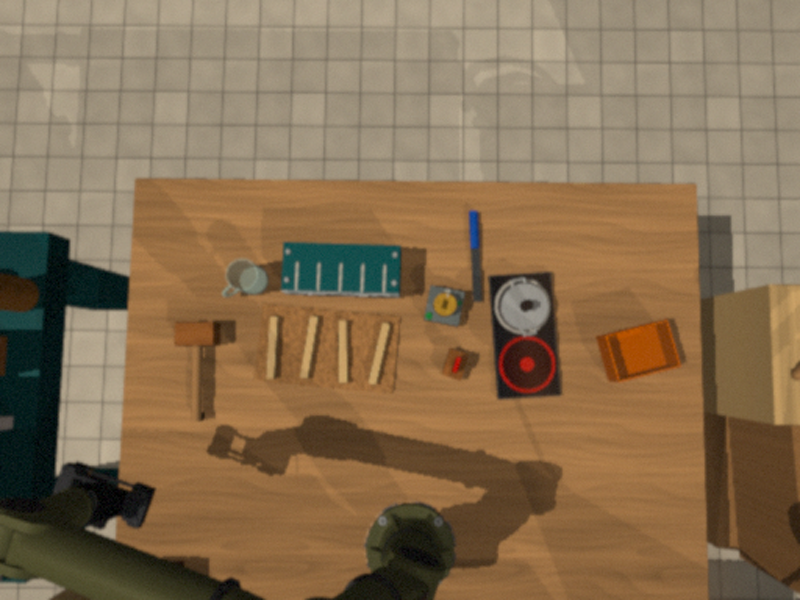

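View pics/side0.png

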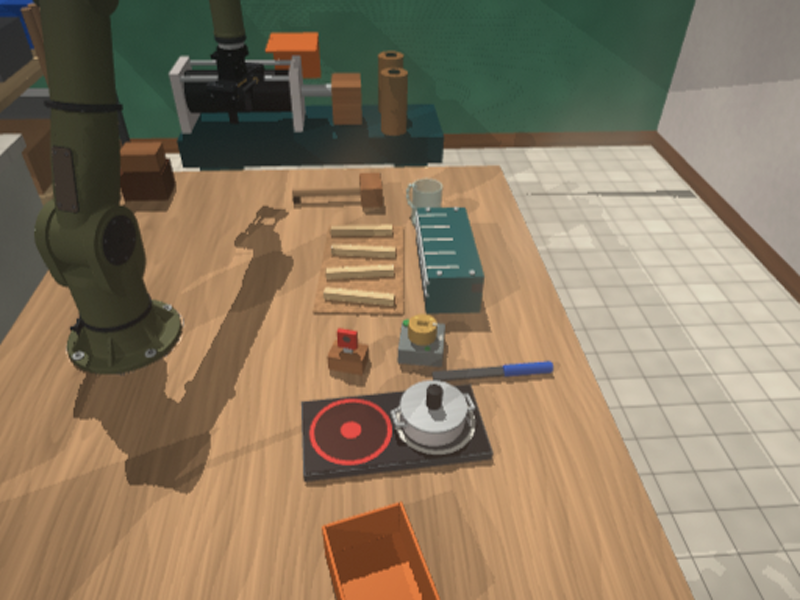

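The top view (800×600) shows four blanks at about (273,347), (309,347), (344,351) and (379,353), with the warmer at (342,270). The pot is at (523,305), the red mark at (527,364), the switch at (446,305) and the key at (457,363). The side view agrees.

```bash
cat > h.py <<'E'
from cell import env, read_camera
import cv2,numpy as np
from scipy.spatial.transform import Rotation as Ro
def toolT():
    o=env.get_obs(); T=np.eye(4); T[:3,:3]=Ro.from_euler('xyz',o['tool_rot'],degrees=True).as_matrix(); T[:3,3]=o['tool_pos']; return T
def snap(n):
    T=toolT(); c=read_camera(n)
    c['T']=T@c['T_tool_cam'] if n=='wrist' else c['world_from_camera']; c['n']=n; return c
def rays(c,uv):
    uv=np.asarray(uv,float).reshape(-1,2);K=c['mtx']; a=(uv-K[:2,2])/[K[0,0],K[1,1]]
    if c['n']=='wrist':
        r=np.linalg.norm(a,axis=1,keepdims=True)+1e-9; d=np.hstack([a/r*np.sin(r),np.cos(r)])
    else: d=np.hstack([a,np.ones((len(a),1))])
    return d@c['T'][:3,:3].T
def plane(c,uv,z):
    d=rays(c,uv); p=c['T'][:3,3]; return p+d*((z-p[2])/d[:,2])[:,None]
def blobs(c,lo,hi,amin=20):
    h=cv2.cvtColor(c['color'],cv2.COLOR_RGB2HSV); m=cv2.inRange(h,lo,hi)
    n,l,s,ce=cv2.connectedComponentsWithStats(m)
    return [(np.argwhere(l==i)[:,::-1],int(s[i,4])) for i in range(1,n) if s[i,4]>=amin]
def obb(P):
    "centre, size, yaw of long axis (deg) of plane points"
    (cx,cy),(w,h),a=cv2.minAreaRect((P[:,:2]*1000).astype(np.float32))
    if w<h: w,h,a=h,w,a+90
    return np.round([cx,cy],1),np.round([w,h],1),round((a+90)%180-90,1)
def go(x,y,z,yaw):
    "rows to reach a tool-down pose: turn shares, then tool-axis shifts (in shares) AFTER the turn"
    T=toolT(); o=env.get_obs(); d=(yaw-o['tool_rot'][2]+90)%180-90
    s=np.radians(o['tool_rot'][2]+d); w=np.array([x,y,z])-o['tool_pos']
    print(f"turn {d:.1f}deg = {-d/45:.3f} share total; shift x {(w@[np.cos(s),np.sin(s),0])/.02:.2f} y {(w@[np.sin(s),-np.cos(s),0])/.02:.2f} z {-w[2]/.02:.2f}; yaw now {o['tool_rot'][2]:.1f}")
E
python3 - <<'E'
from h import *
for n in ("top","side"):
    c=dict(np.load(n+"0.npz")); c['T']=c['world_from_camera']; c['n']=n
    for nm,lo,hi,z in [("blank",(15,40,150),(32,140,255),.026),("red",(0,190,110),(4,255,255),.02),("red2",(176,190,110),(180,255,255),.02),("teal",(80,120,40),(100,255,200),.1),("white",(0,0,170),(180,60,255),.1),("brass",(18,141,100),(32,255,255),.075)]:
        for P,a in blobs(c,lo,hi,12):
            W=plane(c,P,z)
            if 0.3<W[:,0].mean()<.9 and abs(W[:,1].mean())<.5: print(n,nm,a,P.mean(0).round(1),W.mean(0).round(4)[:2],*obb(W))
E
```

```text
top blank 13 [317.8 127.2] [ 0.8931 -0.2154] [ 892.2 -213.8] [34.4 10.3] -50.4
top blank 23 [324.4 131.7] [ 0.875 -0.242] [ 873.  -243.6] [35.  22.8] 79.1
top blank 13 [313.2 135.6] [ 0.8581 -0.1967] [ 857.4 -197.4] [29.4 11. ] -62.5
top blank 13 [327.5 139.8] [ 0.8412 -0.2545] [ 840.3 -253.8] [31.2 12.8] 26.2
top blank 14 [333.1 147.9] [ 0.8084 -0.2771] [ 808.3 -277.6] [18.4 16.5] 26.2
top blank 45 [150.8 166.8] [0.7223 0.461 ] [719.8 460.4] [77.3 28.8] -60.9
top blank 200 [173.2 222.2] [0.4996 0.3625] [500.5 362.9] [160.   21.1] -1.1
top blank 208 [197.  221.4] [0.5039 0.2674] [503.2 267.9] [158.4  21.9] -7.9
top blank 210 [218.9 224.9] [0.4912 0.1795] [492.8 181. ] [163.3  20.1] 1.3
top blank 207 [241.9 226. ] [0.4878 0.0874] [488.8  87.6] [159.2  21.2] -12.2
top red 247 [336.8 233.5] [ 0.463  -0.2921] [ 464.9 -291. ] [140.2 135.2] -89.3
top red 25 [291.9 232.8] [ 0.4632 -0.1129] [ 463.2 -113.1] [34.1 11.1] -21.5
top red 72 [336.8 232.6] [ 0.4662 -0.2922] [ 466.7 -292.8] [36.  31.9] -0.2
top teal 1695 [218.2 169.7] [0.7019 0.1777] [697.5 178.1] [286.3 111.9] 88.9
top brass 157 [28
[... 230 characters left out ...]
k 257 [228.4 186.9] [0.4843 0.0852] [484.9  89.6] [163.7  59.8] -1.1
side blank 32 [276.  206.9] [ 0.6386 -0.0289] [637.3 -30.6] [50.9 20. ] 65.7
side blank 156 [230.3 318.1] [ 0.4792 -0.4311] [ 480.3 -433. ] [68.1 31.3] 75.0
side white 21 [267.7 146. ] [0.634  0.2275] [634.1 229.1] [137.1   3.3] 88.8
side white 22 [271.2 169.1] [0.6313 0.0818] [631.5  83.6] [116.1   3.4] 88.8
side white 828 [276.5 260.2] [ 0.6024 -0.3179] [ 603.2 -314.3] [108.7 106.5] -53.1
side white 20 [253.4 266.2] [ 0.5416 -0.3348] [ 542.5 -334.5] [23.1  9.9] -79.2
side white 18 [256.9 278.2] [ 0.5477 -0.3726] [ 547.7 -373.6] [23.   5.6] -79.2
side brass 105 [268.9 207.1] [ 0.6075 -0.0839] [610.7 -83.3] [49.3 46.7] -3.2
```

```bash
python3 -m jog '[[1,0,0,-1,-0.128],[1,0,0,-1,-0.128],[1,0,0,-1,-0.128],[1,-0.9,-1,0,0],[1,-0.9,-1,0,0],[1,-0.9,-1,0,0],[1,-0.9,-1,0,0],[1,-0.9,-1,0,0],[1,-0.9,-1,0,0],[1,-0.9,-1,0,0],[1,-0.9,-1,0,0],[1,-0.9,-1,0,0]]'
python3 -m jog '[[1,-0.9,-1,0,0],[1,-0.9,-1,0,0],[1,-0.9,-1,0,0],[1,-0.9,-1,0,0],[1,-0.9,-1,0,0],[1,-0.9,-1,0,0],[1,-0.9,-1,0,0],[1,-0.9,-1,0,0],[1,-0.9,-1,0,0],[1,-0.9,-1,0,0],[1,0,0,0,0],[1,0,0,0,0]]'
python3 - <<'E'
from h import *
c=snap('wrist'); print(c['mtx'],c['T'].round(3).tolist(),toolT().round(3).tolist()); cv2.imwrite("pics/w1.png",cv2.resize(c["color"][:,:,::-1],(800,600),interpolation=cv2.INTER_CUBIC))
np.savez('w1.npz',**c)
E
```

```text
time_s: 1.1
tool_pos: [0.3558, 0.4393, 0.2992]
tool_rot: [-180.0, -0.0, 180.0]
force: [0.6, 0.2, -0.1]
grip_width: 0.0869
grasp_force: 0.0
time_s: 2.1
tool_pos: [0.536, 0.2386, 0.299]
tool_rot: [-180.0, -0.0, 179.8]
force: [-0.1, 0.1, -0.1]
grip_width: 0.0871
grasp_force: 0.0
[[297.31863964   0.         253.36396718]
 [  0.         297.31863964 191.99080358]
 [  0.           0.           1.        ]] [[0.005, 0.964, 0.267, 0.462], [1.0, -0.005, -0.002, 0.239], [-0.0, 0.267, -0.964, 0.445], [0.0, 0.0, 0.0, 1.0]] [[-1.0, 0.001, -0.001, 0.535], [0.001, 1.0, 0.0, 0.24], [0.001, 0.0, -1.0, 0.299], [0.0, 0.0, 0.0, 1.0]]
```

View pics/w1.png

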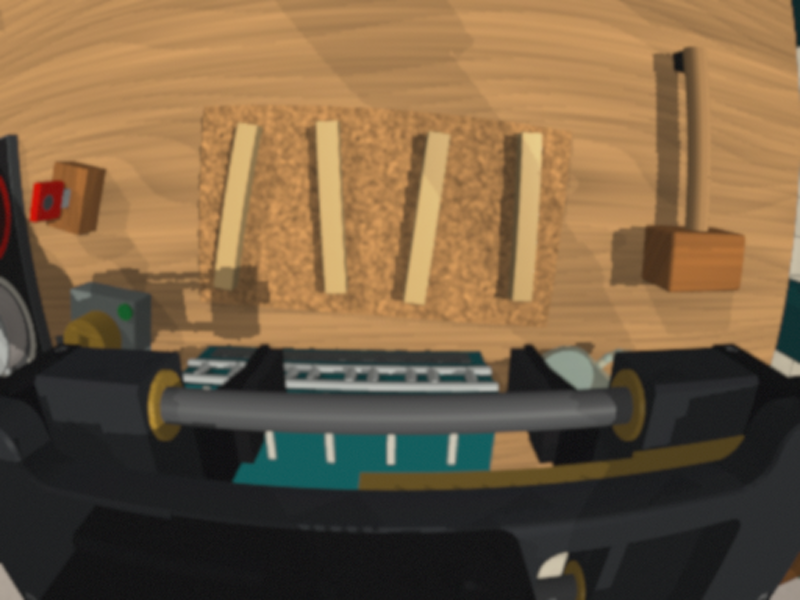

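The wrist view shows the four blanks clearly at x px 236, 331, 426 and 527. It also shows the key at (48,200), and the warmer behind the fingers. Next I'll move forward to see the warmer, then the pot.

```bash
python3 - <<'E'
from h import *
c=dict(np.load("w1.npz")); c['n']='wrist'
for P,a in blobs(c,(15,60,120),(32,140,255),300):
    W=plane(c,P,.026); print('blank',a,P.mean(0).round(0),*obb(W))
E
python3 -m jog '[[1,-1,-0.3,0,0],[1,-1,-0.3,0,0],[1,-1,-0.3,0,0],[1,-1,-0.3,0,0],[1,-1,-0.3,0,0],[1,-1,-0.3,0,0],[1,-1,-0.3,0,0],[1,-1,-0.3,0,0],[1,-1,-0.3,0,0],[1,-1,-0.3,0,0],[1,0,0,0,0],[1,0,0,0,0]]'
python3 -m jog '[[1,0,0,0,0],[1,0,0,0,0]]'
python3 - <<'E'
from h import *
c=snap('wrist'); np.savez('w2.npz',**c); A=c["color"][:,:,::-1]
E
python3 -m jog '[[1,0,-1,0,0],[1,0,-1,0,0],[1,0,-1,0,0],[1,0,-1,0,0],[1,0,-1,0,0],[1,0,-1,0,0],[1,0,-1,0,0],[1,0,-1,0,0],[1,0,-1,0,0],[1,0,-1,0,0],[1,0,-1,0,0],[1,0,-1,0,0]]'
python3 -m jog '[[1,0,-1,0,0],[1,0,-1,0,0],[1,0,-1,0,0],[1,0,-1,0,0],[1,0,-1,0,0],[1,0,-1,0,0],[1,0,-1,0,0],[1,0,-1,0,0],[1,0,-1,0,0],[1,0,-1,0,0],[1,0,0,0,0],[1,0,0,0,0]]'
python3 -m jog '[[1,0,0,0,0],[1,0,0,0,0]]'
python3 - <<'E'
from h import *
c=snap('wrist'); np.savez('w3.npz',**c); B=c["color"][:,:,::-1]
A=np.load('w2.npz')['color'][:,:,::-1]
cv2.imwrite("pics/w23.png",cv2.resize(np.vstack([A[:290],B[:290]]),(529,600),interpolation=cv2.INTER_AREA))
E
```

```text
blank 69869 [273.  90.] [430.1 239.1] [969.9 464.6] 89.6
blank 1991 [151. 129.] [486.5  88.3] [161.8  37.2] -15.0
blank 2141 [211. 132.] [492.9 178.4] [167.9  35.5] 2.1
blank 2000 [272. 140.] [501.5 262.8] [163.4  34.5] -9.3
blank 1661 [338. 138.] [499.8 360.6] [163.9  29. ] -0.4
blank 657 [329. 289.] [750. 378.] [71.3 51.9] -90.0
time_s: 3.15
tool_pos: [0.7348, 0.1817, 0.298]
tool_rot: [180.0, -0.1, -180.0]
force: [-0.2, -0.4, -0.8]
grip_width: 0.087
grasp_force: 0.0
time_s: 3.32
tool_pos: [0.7341, 0.1824, 0.3]
tool_rot: [179.9, -0.0, -179.9]
force: [0.4, 1.0, 0.3]
grip_width: 0.0873
grasp_force: 0.0
time_s: 4.37
tool_pos: [0.7346, -0.0593, 0.3005]
tool_rot: [179.9, 0.1, -179.9]
force: [0.3, 0.5, 0.1]
grip_width: 0.0873
grasp_force: 0.0
time_s: 5.37
tool_pos: [0.7344, -0.2603, 0.3]
tool_rot: [180.0, 0.0, 179.9]
force: [0.3, 0.2, -0.5]
grip_width: 0.0868
grasp_force: 0.0
time_s: 5.53
tool_pos: [0.7356, -0.2571, 0.3]
tool_rot: [179.9, 0.1, -179.9]
force: [0.4, -0.5, 0.8]
grip_width: 0.0869
grasp_force: 0.0
```

View pics/w23.png

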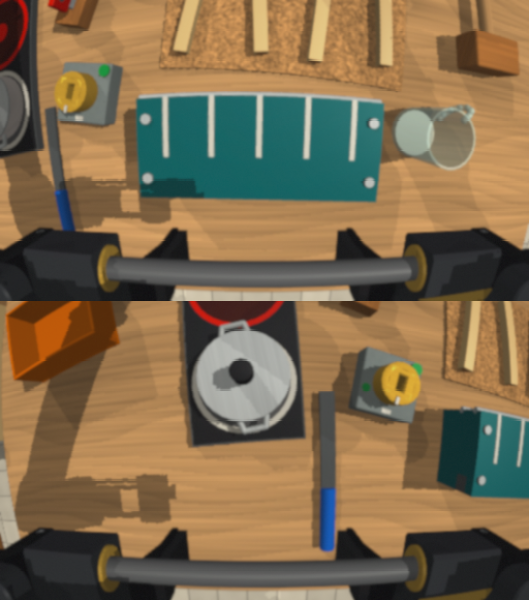

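The top panel shows the warmer's five stripes clearly. The bottom panel shows the pot with its knob at (241,371), the brass slot at (401,382), and the hob.

```bash
python3 - <<'E'
from h import *
c=dict(np.load("w2.npz")); c['n']='wrist'
for P,a in blobs(c,(0,0,120),(60,80,255),30):
    W=plane(c,P,.1); ce,sz,an=obb(W)
    if .6<W[:,0].mean()<.8 and 0<W[:,1].mean()<.35: print('white',a,P.mean(0).round(0),W.mean(0).round(4),W[:,0].min().round(3),W[:,0].max().round(3),ce,sz,an)
for P,a in blobs(c,(80,100,40),(100,255,255),300): W=plane(c,P,.1); print('teal',a,*obb(W))
c=dict(np.load("w3.npz")); c['n']='wrist'
for P,a in blobs(c,(0,0,0),(180,255,60),80):
    m=P.mean(0)
    if P[:,1].max()<200: W=plane(c,P,.102); print('dark',a,m.round(0),W.mean(0).round(4),*obb(W))
for P,a in blobs(c,(18,141,80),(32,255,255),100): print('brass',a,P.mean(0).round(1),plane(c,P,.075).mean(0).round(4),*obb(plane(c,P,.075)))
for P,a in blobs(c,(0,0,80),(180,50,255),800): print('lid',a,P.mean(0).round(1),plane(c,P,.062).mean(0).round(4),*obb(plane(c,P,.062)))
for n in ("top",):
    c=dict(np.load(n+"0.npz")); c['T']=c['world_from_camera']; c['n']=n
    m=np.zeros(c['color'].shape[:2]);
    for P,a in blobs(c,(0,0,0),(180,255,75),300):
        W=plane(c,P,.02)
        if .35<W[:,0].mean()<.7 and -.5<W[:,1].mean()<-.2: print('hob',a,*obb(W))
    for P,a in blobs(c,(0,0,0),(180,255,60),8):
        W=plane(c,P,.102)
        if .55<W[:,0].mean()<.66 and -.35<W[:,1].mean()<-.2: print('knob',a,*obb(W),W.mean(0).round(4))
E
```

```text
white 2175 [251. 113.] [0.6597 0.18   0.1   ] 0.63 0.708 [669.5 180.1] [289.3  74.4] 88.9
white 55 [140. 115.] [0.6592 0.0467 0.1   ] 0.655 0.663 [658.9  46.8] [9.4 8.6] 86.6
white 57 [361. 119.] [0.6644 0.3129 0.1   ] 0.66 0.668 [663.9 312.9] [10.6  8.5] -86.8
white 51 [142. 172.] [0.7299 0.0452 0.1   ] 0.725 0.735 [729.6  45.2] [9.9 9. ] -49.5
white 48 [357. 176.] [0.7353 0.3116 0.1   ] 0.731 0.739 [735.2 311.5] [9.7 7.7] -89.1
teal 19909 [696.7 179.3] [289.  117.3] 88.8
dark 4300 [235.  72.] [ 0.6137 -0.2786  0.102 ] [ 603.  -278.8] [173.  125.3] 4.2
dark 399 [233.  69.] [ 0.6119 -0.2797  0.102 ] [ 611.8 -280.3] [26.2 24. ] 0.1
dark 2585 [444. 144.] [0.6903 0.0007 0.102 ] [6.929e+02 6.000e-01] [112.3  62.5] -1.1
brass 1359 [385.   79.5] [ 0.6113 -0.0834  0.075 ] [613.8 -83.7] [66.6 55.4] -61.9
brass 350 [101.1 253.6] [ 0.8644 -0.4916  0.075 ] [ 869.6 -492.8] [82.1 24.2] -25.0
brass 427 [404.4 258.2] [ 0.8722 -0.0203  0.075 ] [873.1 -22.5] [82.2 32.3] 15.7
brass 2285 [359.1 300.1] [ 0.9487 -0.0753  0.075 ] [946.1 -69.9] [441.5  28.3] -89.9
lid 7765 [236.5  77. ] [ 0.616  -0.2781  0.062 ] [ 618.1 -279.4] [133.4 132.6] 55.3
lid 956 [  5.8 200.5] [ 0.7859 -0.7006  0.062 ] [ 767.9 -705.1] [194.1  50.9] -2.2
lid 4878 [251.3 265.3] [ 0.8837 -0.2591  0.062 ] [ 884.3 -264.1] [472.   32.1] -90.0
lid 4501 [239.3 294.1] [ 0.9355 -0.2788  0.062 ] [ 941.2 -262.2] [338.   64.6] -89.9
hob 915 [ 540.7 -286.6] [312.4 160. ] 4.2
hob 606 [ 466.7 -290.9] [115.8 115.6] 90.0
knob 288 [ 575.2 -225.2] [214.3  68.9] 0.1 [ 0.5807 -0.2108  0.102 ]
knob 31 [ 609.5 -278.3] [23.  15.3] -89.3 [ 0.6095 -0.2777  0.102 ]
```

```bash
python3 -m jog '[[1,1,-0.2,0,0],[1,1,-0.2,0,0],[1,1,-0.2,0,0],[1,1,-0.2,0,0],[1,1,-0.2,1,0],[1,1,-0.1,1,0],[1,0.15,0,1,0],[1,0,0,1,0],[1,0,0,1,0],[1,0,0,1,0],[1,0,0,0,0],[1,0,0,0,0]]'
python3 - <<'E'
from h import *
go(.612,-.280,.084,180)
c=snap('wrist'); np.savez('w4.npz',**c)
for P,a in blobs(c,(0,0,0),(180,255,60),80):
    m=P.mean(0)
    W=plane(c,P,.102)
    if abs(W[:,0].mean()-.612)<.05 and abs(W[:,1].mean()+.28)<.05: print('dark',a,m.round(0),W.mean(0).round(4),*obb(W))
E
```

```text
time_s: 6.58
tool_pos: [0.6119, -0.28, 0.1789]
tool_rot: [179.9, -0.1, -179.9]
force: [0.4, -0.6, -0.1]
grip_width: 0.0868
grasp_force: 0.0
turn -0.1deg = 0.002 share total; shift x -0.00 y -0.00 z 4.75; yaw now -179.9
dark 4445 [311. 166.] [ 0.5809 -0.2332  0.102 ] [ 579.3 -239.6] [174.2  68.4] 18.0
dark 1001 [252. 199.] [ 0.6056 -0.2806  0.102 ] [ 605.6 -280.9] [31.2 24.6] 0.0
```

```bash
python3 -m jog '[[1,0,0,1,0],[1,0,0,1,0],[1,0,0,1,0],[1,0,0,1,0],[1,0,0,0.75,0],[1,0,0,0,0],[0.2,0,0,0,0],[0.2,0,0,0,0],[0.2,0,0,0,0],[0.2,0,0,0,0],[0.2,0,0,0,0],[0.2,0,0,0,0]]' 20
python3 -m jog '[[0,0,0,0,0],[0,0,0,0,0],[0,0,0,0,0],[0,0,0,0,0],[0,0.2,0,0,0],[0,0.5,-0.05,0,0],[0,0.6,-0.05,0,0],[0,0.6,-0.05,0,0],[0,0.6,-0.05,0,0],[0,0.6,-0.05,0,0],[0,0.6,-0.05,0,0],[0,0.6,-0.05,0,0]]' 20
python3 -m jog '[[0,0.6,-0.05,0,0],[0,0.6,-0.05,0,0],[0,0.6,-0.05,0,0],[0,0.6,-0.05,0,0],[0,0.5,-0.05,0,0],[0,0.1,0,0,0],[0,0,0,0,0],[0,0,0,0,0]]'
python3 - <<'E'
from h import *
go(.4645,-.2915,.084,180)
c=snap('top'); np.savez('t1.npz',**c); cv2.imwrite("pics/t1.png",cv2.resize(c["color"][120:290,100:400,::-1],(750,425),interpolation=cv2.INTER_CUBIC))
E
```

```text
time_s: 7.63
tool_pos: [0.6124, -0.2815, 0.0853]
tool_rot: [-180.0, 0.1, 180.0]
force: [-0.6, 0.3, 0.4]
grip_width: 0.0546
grasp_force: 0.0
time_s: 8.63
tool_pos: [0.5251, -0.2883, 0.0845]
tool_rot: [180.0, 0.0, 180.0]
force: [2.5, 0.7, -0.6]
grip_width: 0.0275
grasp_force: 20.0
time_s: 9.3
tool_pos: [0.4645, -0.2938, 0.0844]
tool_rot: [180.0, -0.2, 180.0]
force: [-3.6, -0.0, 0.6]
grip_width: 0.0273
grasp_force: 20.0
turn 0.0deg = -0.001 share total; shift x 0.00 y 0.12 z 0.02; yaw now 180.0
```

View pics/t1.png

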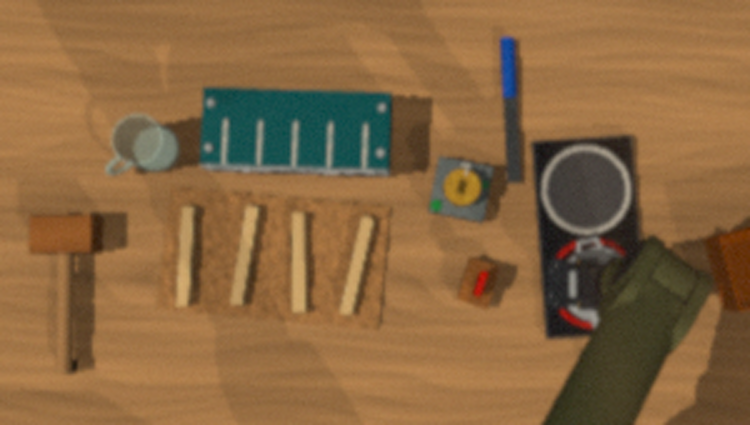

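Pot is on the red mark. Next: nudge it slightly, release, then on to the first blank.

```bash
python3 -m jog '[[0,0,0.1,0,0],[0,0,0,0,0],[0,0,0,0,0],[1,0,0,0,0],[1,0,0,0,0],[1,0,0,0,0],[1,0,0,-0.5,0],[1,0,0,-1,0],[1,0,0,-1,0],[1,0,0,-1,0],[1,0,0,-1,0],[1,0,0,-1,0]]'
python3 -m jog '[[1,0,1,0,0],[1,0,1,0,0],[1,0,1,0,0],[1,0,1,0,0],[1,0,1,0,0],[1,0,1,0,0],[1,0,1,0,0],[1,0,1,0,0],[1,0,1,0,0],[1,0,1,0,0],[1,0,1,0,0],[1,0,1,0,0]]'
python3 -m jog '[[1,0,1,0,0],[1,0,1,0,0],[1,0,1,0,0],[1,0,1,0,0],[1,0,1,0,0],[1,0,1,0,0],[1,0,1,0,0],[1,0.6,0.4,0,0],[1,0.5,0,0,0.136],[1,0,0,0,0.136],[1,0,0,0,0],[1,0,0,0,0]]'
python3 - <<'E'
from h import *
go(.4416,.0977,.027,167.8)
c=snap('wrist'); np.savez('w5.npz',**c);c1=c
for P,a in blobs(c,(15,50,120),(32,150,255),300):
    W=plane(c,P,.026); print('blank',a,P.mean(0).round(0),*obb(W))
c=snap('top'); np.savez('t2.npz',**c)
for P,a in blobs(c,(0,0,80),(180,60,255),150):
    W=plane(c,P,.062)
    if abs(W[:,1].mean()+.29)<.05: print('lid',a,W.mean(0).round(4),*obb(W))
for P,a in blobs(c,(0,0,0),(180,255,60),8):
    W=plane(c,P,.102)
    if abs(W[:,0].mean()-.4645)<.05 and abs(W[:,1].mean()+.29)<.05: print('knob',a,*obb(W),W.mean(0).round(4))
A=cv2.resize(c['color'][120:290,100:400,::-1],(720,408),interpolation=cv2.INTER_CUBIC)
cv2.imwrite('pics/t2.png',A)
E
```

```text
time_s: 10.35
tool_pos: [0.4663, -0.2913, 0.1966]
tool_rot: [-180.0, 0.1, 180.0]
force: [1.1, -0.3, -0.6]
grip_width: 0.0798
grasp_force: 0.0
time_s: 11.35
tool_pos: [0.4663, -0.0503, 0.1957]
tool_rot: [180.0, 0.1, 180.0]
force: [0.7, 0.8, -0.5]
grip_width: 0.0872
grasp_force: 0.0
time_s: 12.35
tool_pos: [0.444, 0.0962, 0.1952]
tool_rot: [180.0, 0.1, 167.9]
force: [0.6, -0.8, -0.6]
grip_width: 0.0869
grasp_force: 0.0
turn -0.1deg = 0.002 share total; shift x 0.13 y 0.05 z 8.41; yaw now 167.9
blank 108644 [259. 109.] [368.3 133.8] [781.1 370.2] 79.4
blank 353 [149. 229.] [480.5 -36.8] [31.1 29.1] 79.1
blank 4279 [253. 291.] [592.6  68.5] [225.5  56.7] 78.2
lid 367 [ 0.6216 -0.2766  0.062 ] [ 615.5 -273.9] [141.  137.6] 89.6
lid 630 [ 0.4635 -0.2911  0.062 ] [ 464.2 -290.8] [116.6 112.8] -33.6
knob 272 [ 491.  -319.1] [196.6  59.9] 4.3 [ 0.4899 -0.3329  0.102 ]
knob 42 [ 467.2 -285.3] [30.3 18.8] -89.3 [ 0.4669 -0.2859  0.102 ]
```

View pics/t2.png

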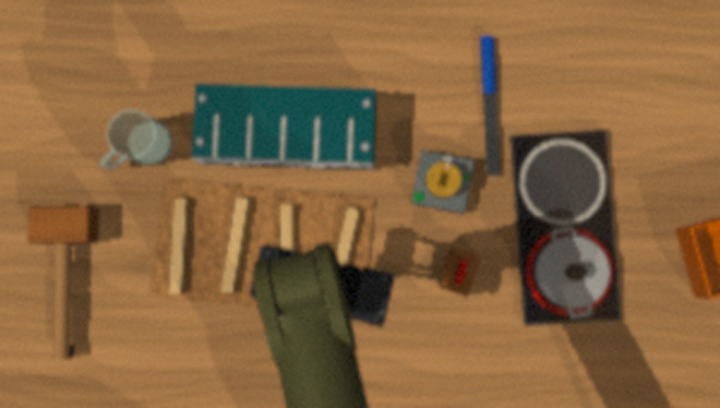

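Pot is centred within about 1 mm. Grasping the rightmost blank.

```bash
python3 -m jog '[[0.7,0.13,0,1,0],[0.7,0,0,1,0],[0.7,0,0,1,0],[0.7,0,0,1,0],[0.7,0,0,1,0],[0.7,0,0,1,0],[0.7,0,0,1,0],[0.7,0,0,0.9,0],[0.7,0,0,0.5,0],[0.7,0,0,0,0],[0,0,0,0,0],[0,0,0,0,0]]' 40
python3 -m jog '[[0,0,0,0,0],[0,0,0,0,0],[0,0,0,0,0],[0,0,0,0,0],[0,0,0,-1,0],[0,0,0,-1,0],[0,0,0,-0.7,0],[0,0,0,0,-0.123],[0,0,0,0,-0.123],[0,0,0,0,0],[0,0,0,0,0]]'
python3 - <<'E'
from h import *
go(.487,.075,.081,178.9)
c=snap('wrist'); np.savez('w6.npz',**c)
cv2.imwrite('pics/w6.png',cv2.resize(c['color'][:,:,::-1],(640,480)))
E
```

```text
time_s: 13.45
tool_pos: [0.4424, 0.0973, 0.0275]
tool_rot: [180.0, 0.1, 167.8]
force: [0.8, -0.2, 0.5]
grip_width: 0.0536
grasp_force: 0.0
time_s: 14.37
tool_pos: [0.4416, 0.0971, 0.0807]
tool_rot: [180.0, 0.0, 178.7]
force: [0.4, -0.2, 0.5]
grip_width: 0.0001
grasp_force: 0.0
turn 0.2deg = -0.005 share total; shift x -2.29 y -1.06 z -0.02; yaw now 178.7
```

View pics/w6.png

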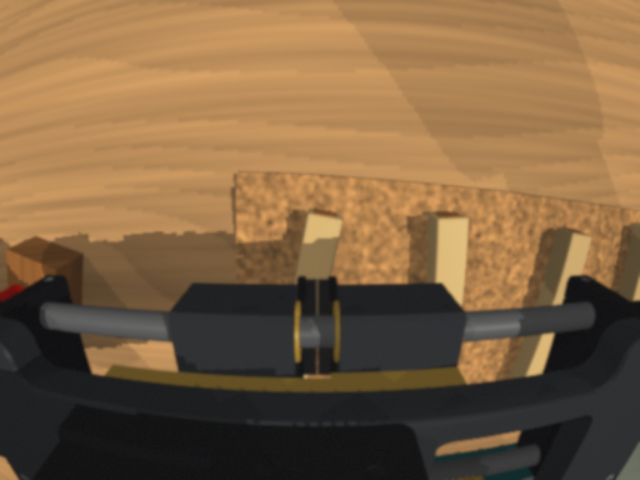

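I lifted before the jaws had finished closing: the blank is still on the board, with its rear end at (322,215). Repeating with a longer close.

```bash
python3 -m jog '[[0.6,0,0,0,0.123],[0.6,0,0,0,0.119],[0.6,0,0,0,0],[0.6,0,0,0,0],[0.6,0,0,0,0],[0.6,0,0,0,0],[0.6,0,0,0,0],[0.6,0,0,0,0],[0.6,0,0,1,0],[0.6,0,0,1,0],[0.6,0,0,0.7,0],[0.6,0,0,0,0]]'
python3 -m jog '[[0,0,0,0,0],[0,0,0,0,0],[0,0,0,0,0],[0,0,0,0,0],[0,0,0,0,0],[0,0,0,0,0],[0,0,0,0,0],[0,0,0,0,0],[0,0,0,0,0],[0,0,0,0,0]]' 40
python3 -m jog '[[0,0,0,-1,0],[0,0,0,-1,0],[0,0,0,-0.7,0],[0,0,0,0,-0.123],[0,0,0,0,-0.123],[0,0,0,0,0],[0,0,0,0,0]]'
python3 - <<'E'
from h import *
go(.487,.075,.081,178.9)
c=snap('wrist'); np.savez('w7.npz',**c)
cv2.imwrite('pics/w7.png',cv2.resize(c['color'][:,:,::-1],(640,480)))
E
```

```text
time_s: 15.42
tool_pos: [0.4405, 0.0968, 0.0247]
tool_rot: [-179.9, -0.1, 167.9]
force: [-0.5, -0.2, -0.7]
grip_width: 0.0519
grasp_force: 0.0
time_s: 16.25
tool_pos: [0.4418, 0.0971, 0.027]
tool_rot: [180.0, 0.0, 167.9]
force: [-1.5, -0.8, 4.9]
grip_width: 0.0196
grasp_force: 39.9
time_s: 16.83
tool_pos: [0.4413, 0.0971, 0.0802]
tool_rot: [-180.0, -0.0, 178.8]
force: [-0.3, 0.2, -0.8]
grip_width: 0.0197
grasp_force: 39.9
turn 0.1deg = -0.001 share total; shift x -2.31 y -1.06 z -0.04; yaw now 178.8
```

View pics/w7.png

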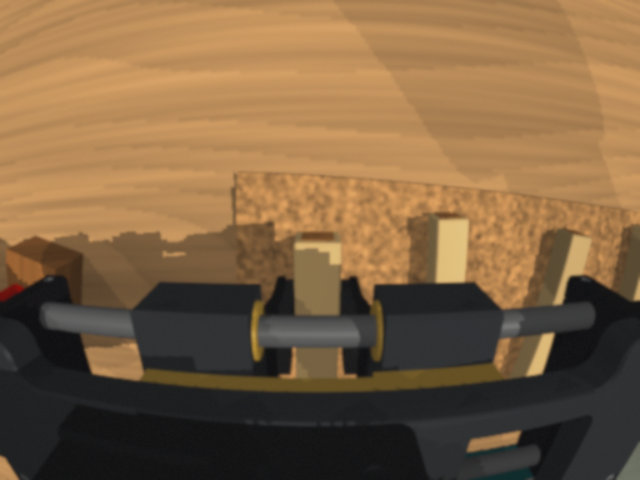

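Grasped, blank aligned with the tool. Moving in front of the outer tube and starting the insertion.

```bash
python3 -m jog '[[0,-0.6,-0.5,0,0],[0,-0.6,-0.56,0,0],[0,-0.6,0,0,0],[0,-0.5,0,0,0],[0,0,0,0,0],[0,0,0,0,0]]'
python3 -m jog '[[0,-0.3,0,0,0],[0,-0.3,0,0,0],[0,-0.3,0,0,0],[0,-0.3,0,0,0],[0,-0.3,0,0,0],[0,-0.3,0,0,0],[0,0,0,0,0]]'
python3 - <<'E'
from h import *
go(.6019,.0728,.081,178.9)
print(env.get_obs()['force'],env.get_obs()['wrist_torque'])
c=snap('top'); np.savez('t3.npz',**c)
A=cv2.resize(c['color'][150:250,150:270,::-1],(600,500),interpolation=cv2.INTER_CUBIC); cv2.imwrite('pics/t3.png',A)
E
```

```text
time_s: 17.38
tool_pos: [0.487, 0.0755, 0.0801]
tool_rot: [-180.0, -0.1, 179.0]
force: [-0.5, -0.5, -0.4]
grip_width: 0.0198
grasp_force: 39.9
time_s: 17.97
tool_pos: [0.5246, 0.0744, 0.0807]
tool_rot: [180.0, 0.1, 179.0]
force: [0.7, -0.1, -0.7]
grip_width: 0.0198
grasp_force: 39.9
turn -0.1deg = 0.002 share total; shift x -3.86 y -0.01 z -0.02; yaw now 179.0
[ 0.72199578 -0.09428603 -0.65027119] [ 0.08115685 -0.01537566 -0.02536672]
```

```bash
python3 -m jog '[[0,-0.3,0,0,0],[0,-0.3,0,0,0],[0,-0.3,0,0,0],[0,0,0,0,0]]'
python3 -m jog '[[0,-0.3,0,0,0],[0,-0.3,0,0,0],[0,-0.4,0,0,0],[0,-0.4,0,0,0],[0,-0.4,0,0,0],[0,-0.4,0,0,0],[0,-0.3,0,0,0],[0,0,0,0,0]]'
python3 -m jog '[[0,-0.15,0,0,0],[0,-0.1,0,0,0],[0,-0.1,0,0,0],[0,0,0,0,0]]'
```

```text
time_s: 18.35
tool_pos: [0.5427, 0.0741, 0.0808]
tool_rot: [180.0, 0.1, 179.0]
force: [0.1, -0.7, -0.2]
grip_width: 0.0193
grasp_force: 39.9
time_s: 19.02
tool_pos: [0.5927, 0.0732, 0.0805]
tool_rot: [-180.0, 0.1, 179.0]
force: [-0.1, -0.1, -0.3]
grip_width: 0.0189
grasp_force: 39.9
time_s: 19.35
tool_pos: [0.5984, 0.0732, 0.0806]
tool_rot: [180.0, 0.0, 179.0]
force: [0.2, 0.1, -0.9]
grip_width: 0.0194
grasp_force: 39.9
```

```bash
python3 -m jog '[[0,-0.1,0,0,0],[0,-0.1,0,0,0],[0,0,0,0,0]]'
python3 -m jog '[[0,-0.1,0,0,0],[0,0,0,0,0]]'
python3 -m jog '[[0,-0.1,0,0,0],[0,0,0,0,0]]'
python3 -m jog '[[0,-0.1,0,0,0],[0,0,0,0,0]]'
```

```text
time_s: 19.6
tool_pos: [0.6026, 0.0731, 0.0807]
tool_rot: [180.0, 0.0, 179.0]
force: [-0.0, 0.1, -1.0]
grip_width: 0.0198
grasp_force: 39.9
time_s: 19.77
tool_pos: [0.6028, 0.0731, 0.08]
tool_rot: [-180.0, -0.2, 179.0]
force: [-4.3, -0.6, 0.8]
grip_width: 0.0195
grasp_force: 39.9
time_s: 19.93
tool_pos: [0.6029, 0.0731, 0.0794]
tool_rot: [-180.0, -0.4, 179.0]
force: [-8.5, 0.6, 2.2]
grip_width: 0.0195
grasp_force: 39.9
time_s: 20.1
tool_pos: [0.603, 0.0729, 0.0788]
tool_rot: [-179.9, -0.7, 179.0]
force: [-13.3, -1.8, 3.3]
grip_width: 0.0197
grasp_force: 40.0
```

Blank 1 is home, with contact at x = 0.603 as computed. Next blank.

```bash
python3 -m jog '[[0,0.25,0,0,0],[0,0,0,0,0],[0.5,0,0,0,0],[0.5,0,0,0,0],[0.5,0,0,0,0],[0.5,0,0,0,0],[0.5,0,0,0,0],[0.5,0,0,-1,0],[0.5,0,0,-1,0],[0.5,0,0,-1,-0.05],[0.5,0,0,-1,0],[0.5,0,0,-1,0]]'
python3 -m jog '[[0.7,0.9,0.6,0,0],[0.7,0.9,0.6,0,0],[0.7,0.9,0.6,0,0],[0.7,0.9,0.6,0,0],[0.7,0.9,0.6,0,0],[0.7,0.9,0.6,0,0],[0.7,0.9,0.6,0,0],[0.7,0.9,0.6,0,0],[0.7,0.6,0.5,0,0],[0.7,0,0,0,0],[0.7,0,0,0,0],[0.7,0,0,0,0]]'
python3 - <<'E'
from h import *
go(.4448,.179,.027,181.3)
c=snap('top'); np.savez('t4.npz',**c)
for P,a in blobs(c,(15,40,130),(32,140,255),40):
    W=plane(c,P,.026)
    if .3<W[:,0].mean()<.72 and 0<W[:,1].mean()<.42: print(a,P.mean(0).round(1),*obb(W))
c=snap('wrist'); np.savez('w8.npz',**c)
cv2.imwrite('pics/w8.png',cv2.resize(c['color'][:,:,::-1],(640,480)))
E
```

```text
time_s: 21.1
tool_pos: [0.6033, 0.0731, 0.1816]
tool_rot: [180.0, 0.0, -178.7]
force: [-0.5, 0.0, -0.3]
grip_width: 0.0432
grasp_force: 0.0
time_s: 22.1
tool_pos: [0.4459, 0.175, 0.1808]
tool_rot: [-180.0, 0.1, -178.8]
force: [-0.3, -0.8, -0.4]
grip_width: 0.0609
grasp_force: 0.0
turn 0.1deg = -0.002 share total; shift x 0.05 y 0.20 z 7.69; yaw now -178.8
116 [245.3 195.9] [608.   78.3] [64.6 43.9] -23.8
198 [173.3 222.3] [500.6 362.5] [160.3  21.8] -1.7
119 [198.6 211.9] [539.2 261.8] [87.7 23.6] -7.4
123 [218.7 215.6] [530.5 181.8] [88.1 20.1] 1.3
```

View pics/w8.png

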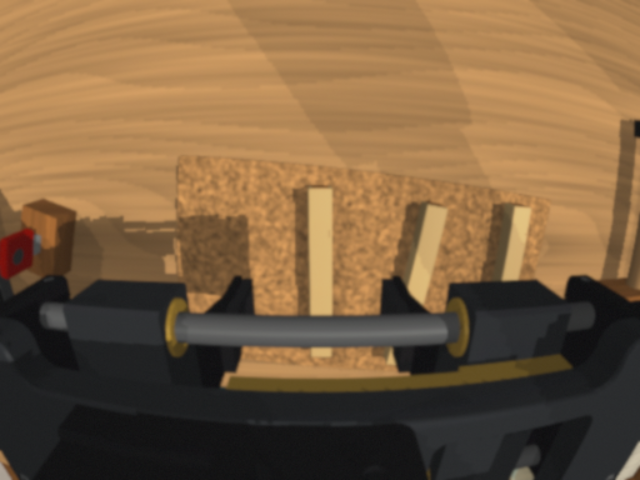

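Blank B lies centred between the jaws.

```bash
python3 -m jog '[[0.7,0,0.2,1,0],[0.7,0,0,1,0],[0.7,0,0,1,0],[0.7,0,0,1,0],[0.7,0,0,1,0],[0.7,0,0,1,0],[0.7,0,0,1,0],[0.7,0,0,0.7,0],[0.7,0,0,0,0],[0,0,0,0,0],[0,0,0,0,0],[0,0,0,0,0]]'
python3 -m jog '[[0,0,0,0,0],[0,0,0,0,0],[0,0,0,0,0],[0,0,0,0,0],[0,0,0,0,0],[0,0,0,0,0],[0,0,0,0,0],[0,0,0,0,0]]' 40
python3 -m jog '[[0,0,0,-1,0],[0,0,0,-1,0],[0,0,0,-0.7,0],[0,0,0,0,0.05],[0,-0.7,-0.9,0,0],[0,-0.7,-0.8,0,0],[0,-0.7,-0.8,0,0],[0,0,0,0,0],[0,0,0,0,0]]'
python3 -c "
from h import *
go(.603,.1268,.081,178.9)"
```

```text
time_s: 23.2
tool_pos: [0.4454, 0.1796, 0.027]
tool_rot: [180.0, 0.0, -178.8]
force: [-0.5, -0.1, -0.4]
grip_width: 0.0481
grasp_force: 0.0
time_s: 23.87
tool_pos: [0.4449, 0.1796, 0.0268]
tool_rot: [-180.0, 0.0, -178.7]
force: [-0.3, -0.7, 3.1]
grip_width: 0.0195
grasp_force: 40.0
time_s: 24.62
tool_pos: [0.4862, 0.128, 0.0802]
tool_rot: [-180.0, -0.0, 178.8]
force: [-0.5, 1.1, -1.6]
grip_width: 0.0196
grasp_force: 40.0
turn 0.1deg = -0.001 share total; shift x -5.84 y 0.05 z -0.04; yaw now 178.8
```

```bash
python3 -m jog '[[0,-0.3,0.05,0,0],[0,-0.3,0,0,0],[0,-0.3,0,0,0],[0,-0.3,0,0,0],[0,-0.3,0,0,0],[0,-0.3,0,0,0],[0,-0.3,0,0,0],[0,0,0,0,0]]'
python3 -m jog '[[0,-0.3,0,0,0],[0,-0.3,0,0,0],[0,-0.3,0,0,0],[0,0,0,0,0]]'
python3 -m jog '[[0,-0.4,0,0,0],[0,-0.4,0,0,0],[0,-0.4,0,0,0],[0,-0.4,0,0,0],[0,-0.4,0,0,0],[0,-0.3,0,0,0],[0,-0.2,0,0,0],[0,0,0,0,0]]'
python3 -m jog '[[0,-0.1,0,0,0],[0,-0.1,0,0,0],[0,-0.1,0,0,0],[0,0,0,0,0]]'
```

```text
time_s: 25.28
tool_pos: [0.5294, 0.1291, 0.0806]
tool_rot: [180.0, 0.1, 179.0]
force: [0.3, 0.8, 1.2]
grip_width: 0.0197
grasp_force: 40.0
time_s: 25.62
tool_pos: [0.5474, 0.1288, 0.0808]
tool_rot: [180.0, 0.1, 179.0]
force: [0.4, 0.2, 0.0]
grip_width: 0.0198
grasp_force: 40.0
time_s: 26.28
tool_pos: [0.5969, 0.1279, 0.0805]
tool_rot: [-180.0, 0.0, 179.0]
force: [0.4, -0.5, -0.4]
grip_width: 0.0196
grasp_force: 40.0
time_s: 26.62
tool_pos: [0.6022, 0.128, 0.0807]
tool_rot: [180.0, 0.0, 179.0]
force: [-0.2, 0.3, 0.2]
grip_width: 0.0194
grasp_force: 40.0
```

```bash
python3 -m jog '[[0,-0.1,0,0,0],[0,0,0,0,0]]'
python3 -m jog '[[0,-0.1,0,0,0],[0,0,0,0,0]]'
python3 -m jog '[[0,-0.1,0,0,0],[0,0,0,0,0]]'
python3 -m jog '[[0,-0.1,0,0,0],[0,0,0,0,0]]'
```

```text
time_s: 26.78
tool_pos: [0.6042, 0.1279, 0.0807]
tool_rot: [180.0, 0.0, 179.0]
force: [-0.8, 0.3, -1.2]
grip_width: 0.0195
grasp_force: 40.0
time_s: 26.95
tool_pos: [0.6045, 0.1279, 0.08]
tool_rot: [-180.0, -0.2, 179.0]
force: [-4.4, -0.5, -0.2]
grip_width: 0.0198
grasp_force: 40.0
time_s: 27.12
tool_pos: [0.6046, 0.1279, 0.0794]
tool_rot: [-180.0, -0.4, 179.0]
force: [-9.7, -0.8, 2.2]
grip_width: 0.0195
grasp_force: 40.0
time_s: 27.28
tool_pos: [0.6047, 0.1279, 0.0789]
tool_rot: [-179.9, -0.7, 179.0]
force: [-13.4, -1.6, 3.3]
grip_width: 0.0194
grasp_force: 40.0
```

```bash
python3 -m jog '[[0,0.25,0,0,0],[0,0,0,0,0],[0.45,0,0,0,0],[0.45,0,0,0,0],[0.45,0,0,0,0],[0.45,0,0,0,0],[0.45,0,0,0,0],[0.45,0,0,-1,0],[0.45,0,0,-1,0],[0.45,0,0,-1,0],[0.45,0,0,-1,0.153],[0.45,0,0,-1,0]]'
python3 -m jog '[[0.7,0.9,0.7,0,0],[0.7,0.9,0.7,0,0],[0.7,0.9,0.7,0,0],[0.7,0.9,0.7,0,0],[0.7,0.9,0.7,0,0],[0.7,0.9,0.7,0,0],[0.7,0.9,0.7,0,0],[0.7,0.9,0.7,0,0],[0.7,0.9,0.6,0,0],[0.7,0,0,0,0],[0.7,0,0,0,0],[0.7,0,0,0,0]]'
python3 - <<'E'
from h import *
go(.456,.2743,.027,172.1)
c=snap('top'); np.savez('t5.npz',**c)
for P,a in blobs(c,(15,40,130),(32,140,255),40):
    W=plane(c,P,.026)
    if .3<W[:,0].mean()<.72 and 0<W[:,1].mean()<.42: print(a,P.mean(0).round(1),*obb(W))
c=snap('wrist'); np.savez('w9.npz',**c)
for P,a in blobs(c,(15,60,150),(32,140,255),200):
    if P[:,0].max()-P[:,0].min()<100: print('w',a,P.mean(0).round(0),P.min(0),P.max(0),*obb(plane(c,P,.026)))
E
```

```text
time_s: 28.28
tool_pos: [0.6051, 0.1278, 0.1816]
tool_rot: [180.0, 0.0, 171.8]
force: [0.2, 0.0, -0.1]
grip_width: 0.0391
grasp_force: 0.0
time_s: 29.28
tool_pos: [0.4622, 0.2724, 0.1808]
tool_rot: [-180.0, 0.1, 172.1]
force: [0.7, 0.2, -0.1]
grip_width: 0.0612
grasp_force: 0.0
turn 0.0deg = -0.000 share total; shift x 0.32 y 0.05 z 7.69; yaw now 172.1
133 [232.3 196.7] [602.1 130.9] [77.4 47. ] -18.6
107 [245.5 196.3] [605.   73.4] [62.4 42.1] -17.8
81 [174.1 210.3] [546.6 361.4] [68.3 21.1] -2.0
125 [198.6 212.5] [539.6 261.2] [86.2 24.4] -5.5
w 875 [459. 116.] [451  54] [465 181] [416.  528.4] [155.9  12.5] 1.4
w 2120 [338. 187.] [326 131] [350 249] [487.3 363.2] [137.2  23.1] -1.1
w 2161 [254. 197.] [244 143] [265 251] [480.6 270.3] [120.7  22.5] -7.9
```

```bash
python3 -m jog '[[0.7,0.3,0,1,0],[0.7,0,0,1,0],[0.7,0,0,1,0],[0.7,0,0,1,0],[0.7,0,0,1,0],[0.7,0,0,1,0],[0.7,0,0,1,0],[0.7,0,0,0.7,0],[0.7,0,0,0,0],[0,0,0,0,0],[0,0,0,0,0],[0,0,0,0,0]]'
python3 -m jog '[[0,0,0,0,0],[0,0,0,0,0],[0,0,0,0,0],[0,0,0,0,0],[0,0,0,0,0],[0,0,0,0,0],[0,0,0,0,0],[0,0,0,0,0]]' 40
python3 -m jog '[[0,0,0,-1,0],[0,0,0,-1,0],[0,0,0,-0.7,0],[0,0,0,0,-0.151],[0,-0.6,-0.6,0,0],[0,-0.6,-0.6,0,0],[0,-0.5,-0.6,0,0],[0,0,0,0,0],[0,0,0,0,0]]'
python3 -c "
from h import *
go(.605,.2348,.081,178.9)"
```

```text
time_s: 30.38
tool_pos: [0.4562, 0.2736, 0.0271]
tool_rot: [180.0, 0.0, 172.1]
force: [0.2, 0.0, -0.5]
grip_width: 0.048
grasp_force: 0.0
time_s: 31.05
tool_pos: [0.4556, 0.2738, 0.0268]
tool_rot: [180.0, 0.0, 172.1]
force: [-1.2, -0.7, 3.0]
grip_width: 0.0203
grasp_force: 40.0
time_s: 31.8
tool_pos: [0.4889, 0.2365, 0.0802]
tool_rot: [-180.0, -0.0, 178.8]
force: [-0.7, 0.2, -1.0]
grip_width: 0.0198
grasp_force: 40.0
turn 0.1deg = -0.003 share total; shift x -5.80 y 0.03 z -0.04; yaw now 178.8
```

```bash
python3 -m jog '[[0,-0.3,0.03,0,0],[0,-0.3,0,0,0],[0,-0.3,0,0,0],[0,-0.3,0,0,0],[0,-0.3,0,0,0],[0,-0.3,0,0,0],[0,-0.3,0,0,0],[0,0,0,0,0]]'
python3 -m jog '[[0,-0.3,0,0,0],[0,-0.3,0,0,0],[0,-0.3,0,0,0],[0,0,0,0,0]]'
python3 -m jog '[[0,-0.4,0,0,0],[0,-0.4,0,0,0],[0,-0.4,0,0,0],[0,-0.4,0,0,0],[0,-0.4,0,0,0],[0,-0.3,0,0,0],[0,-0.2,0,0,0],[0,0,0,0,0]]'
python3 -m jog '[[0,-0.1,0,0,0],[0,-0.1,0,0,0],[0,-0.1,0,0,0],[0,0,0,0,0]]'
python3 -m jog '[[0,-0.1,0,0,0],[0,0,0,0,0]]'
python3 -m jog '[[0,-0.1,0,0,0],[0,0,0,0,0]]'
```

```text
time_s: 32.47
tool_pos: [0.5324, 0.2366, 0.0807]
tool_rot: [180.0, 0.1, 178.9]
force: [-0.0, -0.5, -0.8]
grip_width: 0.0196
grasp_force: 40.0
time_s: 32.8
tool_pos: [0.5504, 0.2363, 0.0807]
tool_rot: [180.0, 0.1, 178.9]
force: [0.3, -0.0, 0.1]
grip_width: 0.0196
grasp_force: 40.0
time_s: 33.47
tool_pos: [0.5998, 0.2353, 0.0805]
tool_rot: [-180.0, 0.0, 178.9]
force: [0.3, -0.8, -0.9]
grip_width: 0.0194
grasp_force: 40.0
time_s: 33.8
tool_pos: [0.6051, 0.2355, 0.0807]
tool_rot: [180.0, 0.0, 178.9]
force: [0.2, 0.1, -0.4]
grip_width: 0.0199
grasp_force: 40.0
time_s: 33.97
tool_pos: [0.6057, 0.2356, 0.0802]
tool_rot: [-180.0, -0.1, 178.9]
force: [-3.5, 0.3, 0.6]
grip_width: 0.0198
grasp_force: 40.0
time_s: 34.13
tool_pos: [0.6058, 0.2357, 0.0797]
tool_rot: [-179.9, -0.4, 179.0]
force: [-8.0, -0.1, 1.6]
grip_width: 0.0197
grasp_force: 40.0
```

```bash
python3 -m jog '[[0,-0.1,0,0,0],[0,0,0,0,0],[0,0.25,0,0,0],[0.45,0,0,0,0],[0.45,0,0,0,0],[0.45,0,0,0,0],[0.45,0,0,0,0],[0.45,0,0,-0.8,0],[0.45,0,0,-1,0],[0.45,0,0,-1,0],[0.45,0,0,-1,0],[0.45,0,0,-1,0]]'
python3 -m jog '[[0.7,0.9,0.7,0,0],[0.7,0.9,0.7,0,0],[0.7,0.9,0.7,0,0],[0.7,0.9,0.7,0,0],[0.7,0.9,0.7,0,0],[0.7,0.9,0.7,0,0],[0.7,0.9,0.7,0,0],[0.7,0.9,0.7,0,0],[0.7,0.6,0.65,0,0],[0.7,0,0,0,0],[0.7,0,0,0,0],[0.7,0,0,0,0]]'
python3 - <<'E'
from h import *
go(.4525,.3637,.027,178.7)
c=snap('top'); np.savez('t5.npz',**c)
for P,a in blobs(c,(15,40,130),(32,140,255),40):
    W=plane(c,P,.026)
    if .3<W[:,0].mean()<.72 and 0<W[:,1].mean()<.42: print(a,P.mean(0).round(1),*obb(W))
c=snap('wrist'); np.savez('w9.npz',**c)
for P,a in blobs(c,(15,60,150),(32,140,255),200):
    if P[:,0].max()-P[:,0].min()<100: print('w',a,P.mean(0).round(0),P.min(0),P.max(0),*obb(plane(c,P,.026)))
E
```

```text
time_s: 35.13
tool_pos: [0.6063, 0.2354, 0.1777]
tool_rot: [180.0, 0.0, 178.9]
force: [-0.0, 0.1, -0.0]
grip_width: 0.0393
grasp_force: 0.0
time_s: 36.13
tool_pos: [0.4534, 0.3625, 0.1767]
tool_rot: [-180.0, 0.1, 178.8]
force: [0.1, -0.4, 0.4]
grip_width: 0.0608
grasp_force: 0.0
turn -0.1deg = 0.003 share total; shift x 0.05 y 0.06 z 7.49; yaw now 178.8
126 [203.2 194.5] [608.6 242. ] [69.9 47.4] 12.1
137 [232.4 196.7] [602.8 130.7] [75.8 48.1] -20.0
111 [245.4 196.1] [604.6  72.2] [62.4 44.7] -17.8
114 [173.9 213. ] [538.3 361.6] [84.9 22. ] -1.5
w 738 [406. 145.] [399  76] [410 214] [414.4 531.5] [156.3   8.1] 1.3
w 2061 [254. 200.] [244 149] [269 251] [474.6 362.2] [113.4  27.7] 2.2
w 223 [254. 283.] [243 278] [279 288] [573.3 368.8] [42.2 14.3] 88.8
```

```bash
python3 -m jog '[[0.7,0,0,1,0],[0.7,0,0,1,0],[0.7,0,0,1,0],[0.7,0,0,1,0],[0.7,0,0,1,0],[0.7,0,0,1,0],[0.7,0,0,1,0],[0.7,0,0,0.5,0],[0.7,0,0,0,0],[0,0,0,0,0],[0,0,0,0,0],[0,0,0,0,0]]'
python3 -m jog '[[0,0,0,0,0],[0,0,0,0,0],[0,0,0,0,0],[0,0,0,0,0],[0,0,0,0,0],[0,0,0,0,0],[0,0,0,0,0],[0,0,0,0,0]]' 40
python3 -m jog '[[0,0,0,-1,0],[0,0,0,-1,0],[0,0,0,-0.7,0],[0,-0.5,-0.9,0,0],[0,-0.5,-0.9,0,0],[0,-0.5,-0.9,0,0],[0,-0.4,-0.9,0,0],[0,0,0,0,0],[0,0,0,0,0]]'
python3 -c "
from h import *
go(.6061,.2888,.081,178.9)"
```

```text
time_s: 37.23
tool_pos: [0.453, 0.3636, 0.0274]
tool_rot: [179.9, 0.1, 178.9]
force: [-0.1, -0.2, 0.2]
grip_width: 0.0483
grasp_force: 0.0
time_s: 37.9
tool_pos: [0.4523, 0.3634, 0.0268]
tool_rot: [-180.0, 0.0, 178.9]
force: [-0.1, -0.5, 2.6]
grip_width: 0.0197
grasp_force: 39.9
time_s: 38.65
tool_pos: [0.4894, 0.2895, 0.0803]
tool_rot: [-180.0, -0.0, 178.7]
force: [-0.2, 1.2, 0.1]
grip_width: 0.0194
grasp_force: 39.9
turn 0.2deg = -0.003 share total; shift x -5.84 y 0.08 z -0.03; yaw now 178.7
```

```bash
python3 -m jog '[[0,-0.3,0.07,0,0],[0,-0.3,0,0,0],[0,-0.3,0,0,0],[0,-0.3,0,0,0],[0,-0.3,0,0,0],[0,-0.3,0,0,0],[0,-0.3,0,0,0],[0,0,0,0,0]]'
python3 -m jog '[[0,-0.3,0,0,0],[0,-0.3,0,0,0],[0,-0.3,0,0,0],[0,0,0,0,0]]'
python3 -m jog '[[0,-0.4,0,0,0],[0,-0.4,0,0,0],[0,-0.4,0,0,0],[0,-0.4,0,0,0],[0,-0.4,0,0,0],[0,-0.3,0,0,0],[0,-0.2,0,0,0],[0,0,0,0,0]]'
python3 -m jog '[[0,-0.1,0,0,0],[0,-0.1,0,0,0],[0,-0.1,0,0,0],[0,0,0,0,0]]'
python3 -m jog '[[0,-0.1,0,0,0],[0,0,0,0,0]]'
python3 -m jog '[[0,-0.1,0,0,0],[0,0,0,0,0]]'
```

```text
time_s: 39.32
tool_pos: [0.5325, 0.291, 0.0806]
tool_rot: [180.0, 0.1, 178.8]
force: [-0.6, -0.5, -1.1]
grip_width: 0.0193
grasp_force: 39.9
time_s: 39.65
tool_pos: [0.5505, 0.2906, 0.0807]
tool_rot: [180.0, 0.1, 178.8]
force: [0.5, -1.1, -0.2]
grip_width: 0.0199
grasp_force: 39.9
time_s: 40.32
tool_pos: [0.5999, 0.2897, 0.0804]
tool_rot: [-180.0, 0.0, 178.9]
force: [0.5, 0.3, -0.2]
grip_width: 0.0199
grasp_force: 39.9
time_s: 40.65
tool_pos: [0.6052, 0.2899, 0.0807]
tool_rot: [180.0, 0.0, 178.9]
force: [-0.5, -0.6, -0.3]
grip_width: 0.0197
grasp_force: 39.9
time_s: 40.82
tool_pos: [0.6066, 0.2899, 0.0805]
tool_rot: [-180.0, -0.0, 178.9]
force: [-1.8, -0.6, -0.8]
grip_width: 0.0192
grasp_force: 39.9
time_s: 40.98
tool_pos: [0.6067, 0.2901, 0.08]
tool_rot: [-180.0, -0.3, 178.9]
force: [-6.0, -0.4, 0.7]
grip_width: 0.0193
grasp_force: 39.9
```

```bash
python3 -m jog '[[0,-0.1,0,0,0],[0,0,0,0,0],[0,0.25,0,0,0],[0.45,0,0,0,0],[0.45,0,0,0,0],[0.45,0,0,0,0],[0.45,0,0,0,0],[0.45,0,0,-0.8,0],[0.45,0,0,-1,0],[0.45,0,0,-1,0],[0.45,0,0,-1,0],[0.45,0,0,-1,0]]'
python3 -m jog '[[1,-0.4,-1,-1,0],[1,-0.4,-1,-1,0],[1,-0.4,-1,-1,0],[1,-0.4,-1,-1,0],[1,-0.4,-1,-1,0],[1,-0.4,-1,0,0],[1,-0.4,-1,0,0],[1,-0.4,-1,0,0],[1,-0.4,-1,0,0],[1,-0.4,-1,0,0],[1,-0.4,-1,0,0],[1,-0.4,-1,0,0]]'
python3 -m jog '[[1,0,-1,0,0],[1,0,-1,0,0],[1,0,-1,0,0],[1,0,-1,0,0],[1,0,-1,0,0],[1,0,-1,0,0],[1,0,-1,0,0],[1,0,-0.5,0,0],[1,0,0,0,0],[1,0,0,0,0],[1,0,0,0,0]]'
python3 - <<'E'
from h import *
c=snap('wrist'); np.savez('w10.npz',**c); t=snap('top'); np.savez('t6.npz',**t); print(toolT()[:3,3])
A=cv2.resize(t['color'][130:270,110:380,::-1],(600,311),interpolation=cv2.INTER_CUBIC)
B=cv2.resize(c['color'][10:200,80:480,::-1],(600,285),interpolation=cv2.INTER_CUBIC)
cv2.imwrite('pics/a.png',np.vstack([A,B]))
E
```

```text
time_s: 41.98
tool_pos: [0.6063, 0.2898, 0.1777]
tool_rot: [180.0, 0.0, 178.9]
force: [-0.3, -0.3, 0.2]
grip_width: 0.0392
grasp_force: 0.0
time_s: 42.98
tool_pos: [0.6979, 0.0468, 0.2768]
tool_rot: [-180.0, 0.0, 178.9]
force: [0.5, 0.6, 0.9]
grip_width: 0.0869
grasp_force: 0.0
time_s: 43.9
tool_pos: [0.6948, -0.0997, 0.2766]
tool_rot: [179.9, 0.0, 179.0]
force: [0.1, 0.1, -0.2]
grip_width: 0.087
grasp_force: 0.0
[ 0.69476377 -0.09952799  0.27656988]
```

View pics/a.png

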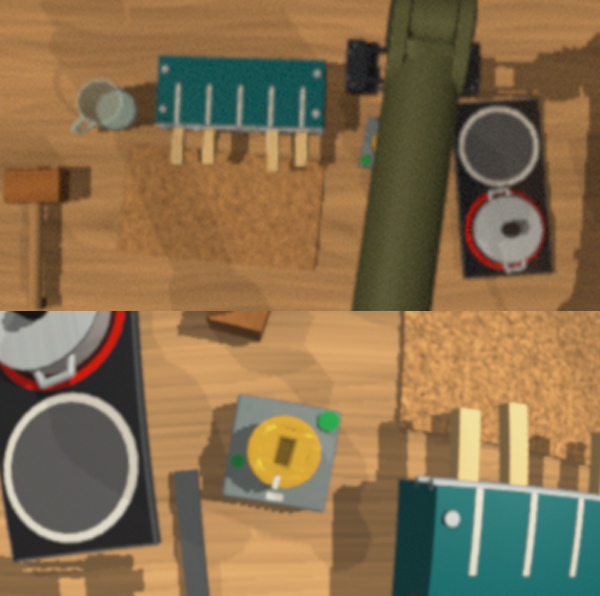

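The warmer holds four blanks. The second from the right (273,170 in the top panel) seems to stick out further than the rest, so I'll measure the blank ends and the pot.

```bash
python3 - <<'E'
from h import *
c=dict(np.load("t6.npz")); c['n']='top'
for f in ('t6','w10'):
  c=dict(np.load(f+".npz")); c['n']='top' if f[0]=='t' else 'wrist'
  for P,a in blobs(c,(15,40,130),(32,150,255),40):
    W=plane(c,P,.078)
    if .5<W[:,0].mean()<.72 and 0<W[:,1].mean()<.42: print(f,a,P.mean(0).round(1),P.min(0),P.max(0),W[:,0].min().round(4),W[:,0].max().round(4),W[:,1].mean().round(3),*obb(W))
c=dict(np.load("t6.npz")); c['n']='top'
for P,a in blobs(c,(0,0,80),(180,60,255),150):
    W=plane(c,P,.062)
    if abs(W[:,1].mean()+.29)<.05: print('lid',a,W.mean(0).round(4),*obb(W))
for P,a in blobs(c,(0,190,110),(4,255,255),20): print('red',a,*obb(plane(c,P,.02)))
c=dict(np.load("w10.npz")); c['n']='wrist'
for P,a in blobs(c,(18,141,60),(32,255,255),300):
    W=plane(c,P,.075);print('brass',a,P.mean(0).round(0),*obb(W))
h=cv2.cvtColor(c['color'],cv2.COLOR_RGB2HSV)
r=h[80:135,240:300]; print(h[105,262:276].tolist())
E
```

```text
t6 416 [237.6 196.4] [222 188] [253 207] 0.5601 0.6343 0.103 [597.5 103.1] [120.6  74.1] -89.1
t6 45 [210.7 193.8] [208 190] [213 198] 0.5941 0.6255 0.208 [609.7 208.3] [31.4 19.5] 1.4
lid 1192 [ 0.5178 -0.2832  0.062 ] [ 536.  -275.3] [296.5 141.5] 1.0
red 102 [ 457.5 -246.3] [133.7  50.2] 11.9
brass 1784 [269. 103.] [611.5 -79.3] [55.7 55.2] 89.4
brass 475 [103. 258.] [ 815.3 -318.5] [79.4 34.2] -14.6
brass 470 [404. 259.] [823.2 116.4] [79.6 32.7] 12.7
brass 2593 [356. 300.] [890.3  75. ] [419.9  27.4] 88.8
[[21, 189, 205], [21, 187, 184], [21, 184, 154], [20, 177, 128], [21, 177, 118], [21, 173, 118], [20, 177, 117], [20, 177, 117], [21, 176, 116], [21, 172, 114], [20, 177, 115], [21, 179, 131], [21, 181, 156], [21, 190, 183]]
```

```bash
python3 -m jog '[[1,0,1,0,0],[1,0,1,0,0],[1,0,1,0,0],[1,0,1,0,0],[1,0,1,0,0],[1,0,1,0,0],[1,0,1,0,0],[1,0,1,0,0],[1,0,1,0,0],[1,0,1,0,0],[1,0,1,0,0],[1,0,1,0,0]]'
python3 -m jog '[[1,0,1,0,0],[1,0,1,0,0],[1,0,0,0,0],[1,0,0,0,0],[1,0,0,0,0]]'
python3 - <<'E'
from h import *
c=snap('wrist'); np.savez('w11.npz',**c); t=snap('top'); np.savez('t7.npz',**t)
A=cv2.resize(c['color'][20:200,100:400,::-1],(600,360),interpolation=cv2.INTER_CUBIC)
B=cv2.resize(t['color'][165:255,300:370,::-1],(186,240),interpolation=cv2.INTER_CUBIC); K=np.zeros((240,600,3),np.uint8); K[:,:186]=B
cv2.imwrite('pics/b.png',np.vstack([A,K]))
E
```

```text
time_s: 45.0
tool_pos: [0.6986, 0.1408, 0.2767]
tool_rot: [180.0, 0.0, 179.0]
force: [-0.8, -0.1, -0.9]
grip_width: 0.0872
grasp_force: 0.0
time_s: 45.42
tool_pos: [0.6997, 0.1778, 0.2766]
tool_rot: [-179.9, 0.0, 178.9]
force: [0.3, -0.7, 0.1]
grip_width: 0.0871
grasp_force: 0.0
```

View pics/b.png

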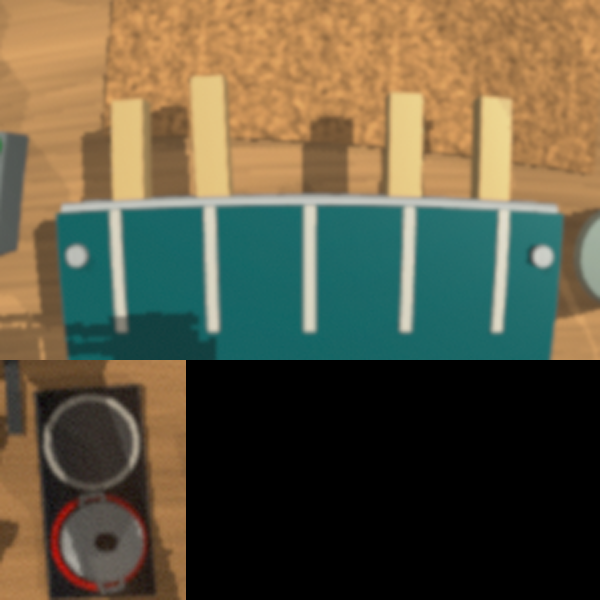

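The wrist view shows the blank in the second tube standing out about 12 mm further than the others (end at y = 75 px against about 96). It was knocked, so I'll regrasp it and push it home, and check the pot numerically.

```bash
python3 - <<'E'
from h import *
t=dict(np.load('t7.npz')); g=cv2.GaussianBlur(t['color'],(3,3),0); c={**t,'color':t['color'],'n':'top'}
h=cv2.cvtColor(t['color'],cv2.COLOR_RGB2HSV)
for V in (90,110):
  m=cv2.inRange(h,(0,0,V),(180,90,255)); m[:, :312]=0; m[:,362:]=0; m[:213]=0; m[256:]=0
  n,l,s,ce=cv2.connectedComponentsWithStats(m); i=1+s[1:,4].argmax(); P=np.argwhere(l==i)[:,::-1]
  W=plane(c,P,.062); (u,v),r=cv2.minEnclosingCircle((W[:,:2]*1000).astype(np.float32)); print(V,s[i].tolist(),*obb(W),W.mean(0).round(4),(u,v),r)
for P,a in blobs(c,(0,0,0),(180,255,70),8):
    W=plane(c,P,.102)
    if abs(W[:,0].mean()-.4645)<.03 and abs(W[:,1].mean()+.29)<.03: print('knob',a,*obb(W),W.mean(0).round(4))
m=cv2.inRange(h,(0,170,80),(5,255,255))|cv2.inRange(h,(175,170,80),(180,255,255)); P=np.argwhere(m)[:,::-1]; P=P[(P[:,0]>312)&(P[:,0]<362)&(P[:,1]>205)]
W=plane(c,P,.02)[:,:2]*1000; A=np.c_[2*W,np.ones(len(W))]; s=np.linalg.lstsq(A,(W**2).sum(1),rcond=None)[0]; print('ring fit',s[:2],np.sqrt(s[2]+s[:2]@s[:2]))
E
python3 -m jog '[[0.45,1,-0.5,0,0],[0.45,1,-0.5,0,0],[0.45,1,-0.5,0,0],[0.45,1,-0.5,0,0],[0.45,1,-0.5,0,0],[0.45,0.4,-0.1,0,0],[0.45,0,0,0,0],[0.45,0,0,0,0]]'
python3 -c "
from h import *
go(.591,.128,.081,178.9)"
```

```text
90 [323, 222, 31, 30, 405] [ 448.  -292.8] [120.8 102.3] -77.6 [ 0.4454 -0.2929  0.062 ] (458.4297790527344, -289.8213806152344) 62.77481460571289
110 [323, 228, 8, 18, 72] [ 449.4 -241.6] [69.3 18.5] 18.5 [ 0.4484 -0.2429  0.062 ] (450.9980163574219, -246.24932861328125) 34.674434661865234
knob 53 [ 465.3 -285.3] [30.4 22.6] -89.3 [ 0.4655 -0.2864  0.102 ]
ring fit [ 465.53266842 -293.28594335] 68.86991056472404
time_s: 46.18
tool_pos: [0.5914, 0.128, 0.2772]
tool_rot: [180.0, 0.1, 178.9]
force: [-0.3, 0.5, -0.2]
grip_width: 0.0431
grasp_force: 0.0
turn 0.0deg = -0.001 share total; shift x 0.02 y 0.00 z 9.81; yaw now 178.9
```

```bash
python3 -m jog '[[0.45,0,0,1,0],[0.45,0,0,1,0],[0.45,0,0,1,0],[0.45,0,0,1,0],[0.45,0,0,1,0],[0.45,0,0,1,0],[0.45,0,0,1,0],[0.45,0,0,1,0],[0.45,0,0,1,0],[0.45,0,0,0.8,0],[0.45,0,0,0,0]]'
python3 -m jog '[[0,0,0,0,0],[0,0,0,0,0],[0,0,0,0,0],[0,0,0,0,0],[0,0,0,0,0],[0,0,0,0,0],[0,-0.2,0,0,0],[0,-0.2,0,0,0],[0,-0.1,0,0,0],[0,-0.1,0,0,0],[0,0,0,0,0]]' 40
python3 -m jog '[[0,-0.1,0,0,0],[0,0,0,0,0]]'
python3 -m jog '[[0,-0.1,0,0,0],[0,0,0,0,0]]'
python3 -m jog '[[0,-0.1,0,0,0],[0,0,0,0,0]]'
```

```text
time_s: 47.1
tool_pos: [0.5891, 0.1281, 0.0761]
tool_rot: [-179.9, -0.4, 178.9]
force: [0.1, 0.2, 0.2]
grip_width: 0.0387
grasp_force: 0.0
time_s: 48.02
tool_pos: [0.6023, 0.1285, 0.0817]
tool_rot: [180.0, -0.1, 178.9]
force: [-5.8, 0.1, 7.6]
grip_width: 0.0197
grasp_force: 39.8
time_s: 48.18
tool_pos: [0.6034, 0.1286, 0.0817]
tool_rot: [180.0, -0.2, 178.9]
force: [-7.4, -0.0, 9.5]
grip_width: 0.0196
grasp_force: 39.9
time_s: 48.35
tool_pos: [0.6036, 0.1285, 0.0816]
tool_rot: [180.0, -0.4, 178.9]
force: [-11.5, -0.5, 13.6]
grip_width: 0.0196
grasp_force: 40.0
time_s: 48.52
tool_pos: [0.6037, 0.1285, 0.0816]
tool_rot: [-180.0, -0.7, 178.9]
force: [-16.5, -1.3, 16.4]
grip_width: 0.0196
grasp_force: 40.0
```

```bash
python3 -m jog '[[0,0.3,0,0,0],[0,0,0,0,0],[0.45,0,0,0,0],[0.45,0,0,0,0],[0.45,0,0,0,0],[0.45,0,0,0,0],[0.45,0,0,0,0],[0.45,0,0,-1,0],[0.45,0,0,-1,0],[0.45,0,0,-1,0],[0.45,0,0,-1,0],[0.45,0,0,-1,0]]'
python3 -m jog '[[0.45,-0.8,0.4,-1,0],[0.45,-0.8,0.4,-1,0],[0.45,-0.8,0.4,-1,0],[0.45,-0.8,0.4,-1,0],[0.45,-0.8,0.4,-1,0],[0.45,-0.8,0.4,0,0],[0.45,0,0,0,0],[0.45,0,0,0,0],[0.45,0,0,0,0]]'
cat >> h.py <<'E'
def cloud(c):
    "world points from range_z (HxWx3)"
    H,Wd=c['range_z'].shape; uv=np.stack(np.meshgrid(np.arange(Wd),np.arange(H)),-1).reshape(-1,2)
    d=rays(c,uv); cz=d@c['T'][:3,2]; P=c['T'][:3,3]+d*(c['range_z'].reshape(-1)/cz)[:,None]
    P[c['range_z'].reshape(-1)<=0]=np.nan; return P.reshape(H,Wd,3)
def blanks(c):
    P=cloud(c).reshape(-1,3); P=P[(P[:,2]>.068)&(P[:,2]<.09)]
    for y0,f in ((.0733,.6349),(.128,.636),(.179,.637),(.235,.638),(.2895,.6391)):
        Q=P[(abs(P[:,1]-y0)<.007)&(P[:,0]<.625)&(P[:,0]>.5)]
        print(y0,len(Q),'sticks out mm',(f-np.percentile(Q[:,0],1))*1e3 if len(Q) else None, Q[:,2].mean() if len(Q) else '')
E
python3 - <<'E'
from h import *
c=dict(np.load('w11.npz')); c['n']='wrist'; blanks(c)
c=snap('wrist'); np.savez('w12.npz',**c); blanks(c)
E
```

```text
time_s: 49.52
tool_pos: [0.6028, 0.1278, 0.1813]
tool_rot: [-180.0, -0.0, 178.9]
force: [0.1, -0.3, 0.3]
grip_width: 0.0388
grasp_force: 0.0
time_s: 50.27
tool_pos: [0.6991, 0.1736, 0.2794]
tool_rot: [-179.9, -0.1, 178.9]
force: [-0.6, 0.1, 0.1]
grip_width: 0.039
grasp_force: 0.0
0.0733 515 sticks out mm 64.75008175937758 0.0792597403389661
0.128 654 sticks out mm 75.46714718220848 0.07861506032425039
0.179 0 sticks out mm None 
0.235 541 sticks out mm 65.67689970688394 0.07927629357698451
0.2895 491 sticks out mm 66.78716249119366 0.07930108121818194
0.0733 512 sticks out mm 65.66666443832692 0.07916811088196027
0.128 562 sticks out mm 66.14611662627512 0.07922651366818838
0.179 0 sticks out mm None 
0.235 532 sticks out mm 66.46477180989451 0.07924590494260358
0.2895 483 sticks out mm 67.69931502381998 0.079311531088601
```

All four blanks are home. Next: view the pot and key together.

```bash
python3 -m jog '[[1,0.5,-1,0,0],[1,0.5,-1,0,0],[1,0.5,-1,0,0],[1,0.5,-1,0,0],[1,0.5,-1,0,0],[1,0.5,-1,0,0],[1,0.5,-1,0,0],[1,0.5,-1,0,0],[1,0.5,-1,0,0],[1,0.5,-1,0,0],[1,0.5,-1,0,0],[1,0.5,-1,0,0]]'
python3 -m jog '[[1,0,-1,0,0],[1,0,-1,0,0],[1,0,-1,0,0],[1,0,-1,0,0],[1,0,-1,0,0],[1,0,-1,0,0],[1,0,-0.7,0,0],[1,0,0,0,0],[1,0,0,0,0],[1,0,0,0,0]]'
python3 - <<'E'
from h import *
c=snap('wrist'); np.savez('w13.npz',**c)
cv2.imwrite('pics/c.png',cv2.resize(c['color'][:230,:,::-1],(800,359),interpolation=cv2.INTER_CUBIC))
P=cloud(c)
h=cv2.cvtColor(c['color'],cv2.COLOR_RGB2HSV); red=(cv2.inRange(h,(0,170,60),(6,255,255))|cv2.inRange(h,(174,170,60),(180,255,255)))>0
Q=P.reshape(-1,3); r=red.reshape(-1)
k=Q[r&(Q[:,2]>.05)&(abs(Q[:,1]+.1)<.06)]; print('key pts',len(k),k[:,2].max(),k.mean(0),*obb(k)); kt=k[k[:,2]>np.percentile(k[:,2],98)-.004]; print('key top',len(kt),kt.mean(0),*obb(kt))
kn=Q[(Q[:,2]>.096)&(Q[:,2]<.11)&(abs(Q[:,0]-.465)<.04)&(abs(Q[:,1]+.29)<.04)]; print('knob',len(kn),*obb(kn))
li=Q[(Q[:,2]>.056)&(Q[:,2]<.07)&(abs(Q[:,0]-.465)<.08)&(abs(Q[:,1]+.29)<.08)]; print('lid',len(li),*obb(li))
rg=Q[r&(Q[:,2]<.04)&(Q[:,1]<-.17)]; W=rg[:,:2]*1000; A=np.c_[2*W,np.ones(len(W))]; s=np.linalg.lstsq(A,(W**2).sum(1),rcond=None)[0]; print('ring',len(W),s[:2],np.sqrt(s[2]+s[:2]@s[:2]),rg[:,2].mean())
c=dict(np.load('w10.npz')); c['n']='wrist'; h=cv2.cvtColor(c['color'],cv2.COLOR_RGB2HSV)
m=cv2.inRange(h,(17,140,60),(24,255,140)); n,l,s,ce=cv2.connectedComponentsWithStats(m)
for i in range(1,n):
    if s[i,4]>20 and abs(ce[i][0]-269)<25 and abs(ce[i][1]-103)<25:
        W=plane(c,np.argwhere(l==i)[:,::-1],.075); print('slot',s[i].tolist(),W.mean(0).round(4),*obb(W))
E
```

```text
time_s: 51.32
tool_pos: [0.5735, -0.0648, 0.2804]
tool_rot: [180.0, -0.0, 178.9]
force: [0.7, -0.3, -0.3]
grip_width: 0.0865
grasp_force: 0.0
time_s: 52.15
tool_pos: [0.5724, -0.1961, 0.2805]
tool_rot: [179.9, -0.0, 179.0]
force: [-0.3, 1.3, 0.2]
grip_width: 0.0871
grasp_force: 0.0
key pts 424 0.09109241886255143 [ 0.46312704 -0.11137954  0.0846932 ] [ 462.3 -109.9] [39.4 12.6] -15.9
key top 306 [ 0.46247776 -0.10979764  0.0890158 ] [ 462.1 -109.6] [39.  11.3] -17.6
knob 468 [ 464.6 -290.4] [27.  26.7] -23.9
lid 5927 [ 464.3 -290.4] [116.8 116.3] -30.8
ring 1008 [ 463.88187763 -293.89574556] 68.96655519121128 0.021643249179513914
slot [264, 95, 12, 18, 149] [ 0.6108 -0.0788  0.075 ] [611.1 -78.7] [19.9 10.4] -14.7
```

View pics/c.png

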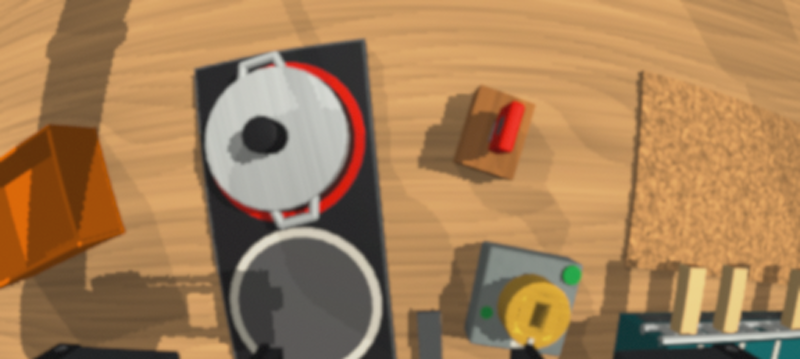

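The picture shows the pot on the red ring with its knob at (265,135), the key at (508,127) and the slot at (540,317). Now a close measurement of the slot, then the key, from matching tool poses.

```bash
python3 -m jog '[[1,0,0,0,0.115],[1,0,0,0,0.115],[1,0,0,0,0.115],[1,-0.65,1,0.5,0],[1,-0.65,1,0.5,0],[1,-0.65,1,0.5,0],[1,-0.65,1,0.5,0],[1,-0.65,1,0.5,0],[1,-0.65,1,0.2,0],[1,0,0,0,0],[1,0,0,0,0],[1,0,0,0,0]]'
cat >> h.py <<'E'
def slot(c):
    h=cv2.cvtColor(c['color'],cv2.COLOR_RGB2HSV)
    b=max([x for x in blobs(c,(17,140,60),(32,255,255),300) if abs(plane(c,x[0],.075)[:,:2].mean(0)-[.611,-.079]).max()<.03],key=lambda x:x[1])
    W=plane(c,b[0],.075); print('brass',b[1],*obb(W),cv2.minEnclosingCircle((W[:,:2]*1000).astype(np.float32)))
    v=h[b[0][:,1],b[0][:,0],2]; t=cv2.threshold(v,0,255,cv2.THRESH_OTSU)[0]
    m=np.zeros(h.shape[:2],np.uint8); m[b[0][:,1],b[0][:,0]]=(v<t)*255
    n,l,s,ce=cv2.connectedComponentsWithStats(m)
    for i in range(1,n):
        if s[i,4]>60: W=plane(c,np.argwhere(l==i)[:,::-1],.075); print('slot',t,s[i].tolist(),W.mean(0).round(4),*obb(W))
def key(c):
    h=cv2.cvtColor(c['color'],cv2.COLOR_RGB2HSV)
    m=cv2.inRange(h,(0,170,110),(6,255,255))|cv2.inRange(h,(174,170,110),(180,255,255)); n,l,s,ce=cv2.connectedComponentsWithStats(m); Q=cloud(c)
    for i in range(1,n):
        P=np.argwhere(l==i)[:,::-1]; W=plane(c,P,.088)
        if s[i,4]>60: print('key',s[i].tolist(),W.mean(0).round(4),*obb(W),'depth',*obb(Q[l==i]))
E
python3 - <<'E'
from h import *
c=snap('wrist'); np.savez('w14.npz',**c); print(toolT()[:3,3].round(4),env.get_obs()['tool_rot']); slot(c)
go(.533,-.131,.24,163.5)
E
```

```text
time_s: 53.2
tool_pos: [0.6813, -0.1044, 0.2266]
tool_rot: [-180.0, -0.0, 163.4]
force: [-0.5, -0.7, 0.3]
grip_width: 0.0868
grasp_force: 0.0
[ 0.6812 -0.1054  0.2271] [-1.79970591e+02  2.22784845e-02  1.63361960e+02]
brass 2452 [611.1 -79.6] [55.7 55.3] 73.7 ((611.4683837890625, -79.63899993896484), 28.504615783691406)
slot 177.0 [252, 100, 13, 23, 285] [ 0.6112 -0.0787  0.075 ] [610.9 -78.6] [22.1 11.9] -16.4
turn 0.1deg = -0.003 share total; shift x 6.74 y -3.33 z -0.65; yaw now 163.4
```

```bash
python3 -m jog '[[1,0.9,-0.48,-0.1,0],[1,0.9,-0.48,-0.1,0],[1,0.9,-0.48,-0.1,0],[1,0.9,-0.48,-0.1,0],[1,0.9,-0.48,-0.1,0],[1,0.9,-0.48,-0.1,0],[1,0.9,-0.48,0,0],[1,0.45,0,0,0],[1,0,0,0,0],[1,0,0,0,0],[1,0,0,0,0]]'
python3 - <<'E'
from h import *
c=snap('wrist'); np.savez('w15.npz',**c); print(toolT()[:3,3].round(4)); key(c)
go(.4622,-.110,.072,163.5)
# mark check: park ring & hob in w13
c=dict(np.load('w13.npz')); c['n']='wrist'
P=[x for x in blobs(c,(0,0,0),(180,255,60),1500)]
h=cv2.cvtColor(c['color'],cv2.COLOR_RGB2HSV); m=cv2.inRange(h,(0,0,120),(60,70,255)); Q=np.argwhere(m)[:,::-1]; W=plane(c,Q,.02); r=np.hypot(W[:,0]-.614,W[:,1]+.281); W=W[(r>.062)&(r<.078)&(W[:,0]<.64)][:,:2]*1000
A=np.c_[2*W,np.ones(len(W))]; s=np.linalg.lstsq(A,(W**2).sum(1),rcond=None)[0]; print('park',len(W),s[:2],np.sqrt(s[2]+s[:2]@s[:2]))
E
```

```text
time_s: 54.17
tool_pos: [0.534, -0.1302, 0.2388]
tool_rot: [180.0, 0.1, 163.4]
force: [-0.3, -0.8, -0.1]
grip_width: 0.087
grasp_force: 0.0
[ 0.534  -0.1302  0.2386]
key [247, 91, 12, 39, 449] [ 0.4617 -0.1092  0.088 ] [ 461.3 -109.2] [38.  10.9] -16.6 depth [ 461.2 -109.6] [38.3 11.8] -16.3
key [102, 103, 71, 97, 1069] [ 0.4562 -0.22    0.088 ] [ 457.1 -225.7] [116.2  51. ] 11.6 depth [ 455.8 -252. ] [142.2  61.5] 12.0
turn 0.1deg = -0.001 share total; shift x 3.73 y -0.05 z 8.33; yaw now 163.4
park 1221 [ 612.90719526 -281.67488738] 67.47606586796627
```

```bash
python3 -m jog '[[0.6,1,0,0,0],[0.6,1,0,0,0],[0.6,1,0,0,0],[0.6,0.78,-0.02,1,0],[0.6,0,0,1,0],[0.6,0,0,1,0],[0.6,0,0,1,0],[0.6,0,0,1,0],[0.6,0,0,0,0],[0.6,0,0,0,0],[0.6,0,0,0,0]]' 
python3 -c "
from h import *
go(.4614,-.1093,.068,163.5)"
```

```text
time_s: 55.13
tool_pos: [0.4616, -0.1094, 0.1394]
tool_rot: [180.0, 0.1, 163.4]
force: [0.4, 0.6, 0.4]
grip_width: 0.0523
grasp_force: 0.0
turn 0.1deg = -0.002 share total; shift x 0.01 y 0.00 z 3.57; yaw now 163.4
```

```bash
python3 -m jog '[[0.6,0,0,1,0],[0.6,0,0,1,0],[0.6,0,0,1,0],[0.6,0,0,0.57,0],[0.6,0,0,0,0],[0,0,0,0,0],[0,0,0,0,0],[0,0,0,0,0],[0,0,0,0,0],[0,0,0,0,0],[0,0,0,0,0],[0,0,0,0,0]]' 40
python3 -m jog '[[0,0,0,0,0],[0,0,0,0,0],[0,0,0,0,0],[0,0,0,0,0]]'
```

```text
time_s: 56.13
tool_pos: [0.4607, -0.1094, 0.0674]
tool_rot: [180.0, 0.0, 163.4]
force: [-0.0, -0.2, 0.0]
grip_width: 0.0137
grasp_force: 0.3
time_s: 56.47
tool_pos: [0.4607, -0.1094, 0.0673]
tool_rot: [180.0, 0.0, 163.4]
force: [0.7, -1.0, 3.5]
grip_width: 0.0116
grasp_force: 40.1
```

```bash
python3 - <<'E'
from h import *
t=snap('top'); 
P=cloud(t).reshape(-1,3)
q=P[(P[:,2]>.055)&(P[:,2]<.072)&(abs(P[:,0]-.465)<.09)&(abs(P[:,1]+.29)<.09)]; print('lid',len(q),*obb(q))
for y0 in (.0733,.128,.235,.2895):
    Q=P[(P[:,2]>.06)&(P[:,2]<.09)&(abs(P[:,1]-y0)<.008)&(P[:,0]<.625)&(P[:,0]>.5)]; print(y0,len(Q),Q[:,0].min() if len(Q) else None)
o=[env.get_obs()['tool_pos']]; print(o,env.get_obs()['grip_width'])
E
```

```text
lid 676 [ 464.4 -290. ] [117.4 116.1] -33.5
0.0733 62 0.5693565946834226
0.128 58 0.5713967046894047
0.235 58 0.5711904103698823
0.2895 60 0.5734239517341312
[array([ 0.46068715, -0.10945877,  0.06735407])] 0.011217577247861963
```

Everything's in place; lifting the key and moving over the slot.

```bash
python3 -m jog '[[0,0,0,-0.5,0],[0,0,0,-0.5,0],[0,0,0,-0.8,0],[0,0,0,-1,0],[0,0,0,-1,0],[0,0,0,-0.6,0],[0,-0.5,0.3,0,0],[0,-0.9,0.5,0,0],[0,-0.9,0.5,0,0],[0,-0.9,0.5,0,0],[0,-0.9,0.5,0,0],[0,-0.9,0.5,0,0]]'
python3 -m jog '[[0,-0.9,0.5,0,0],[0,-0.85,0.28,0,0],[0,0,0,0,0],[0,0,0,0,0],[0,0,0,0,0]]'
python3 - <<'E'
from h import *
go(.6112,-.0790,.100,163.6)
c=snap('side'); np.savez('s2.npz',**c)
cv2.imwrite('pics/d.png',cv2.resize(c['color'][150:260,200:340,::-1],(700,550),interpolation=cv2.INTER_CUBIC))
E
```

```text
time_s: 57.52
tool_pos: [0.5735, -0.0836, 0.1545]
tool_rot: [180.0, -0.1, 163.4]
force: [-0.3, -0.1, -0.2]
grip_width: 0.0116
grasp_force: 40.1
time_s: 57.93
tool_pos: [0.6097, -0.0794, 0.1543]
tool_rot: [-180.0, -0.1, 163.4]
force: [0.7, 0.9, 0.1]
grip_width: 0.0114
grasp_force: 40.1
turn 0.2deg = -0.005 share total; shift x -0.07 y 0.04 z 2.72; yaw now 163.4
```

View pics/d.png

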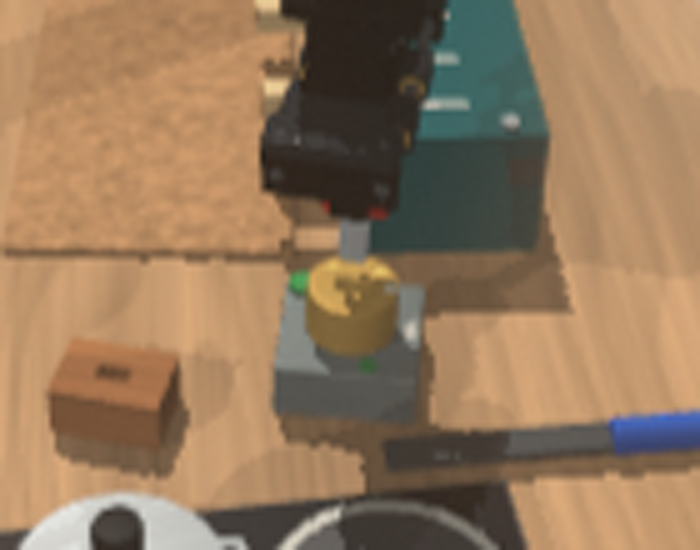

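The key's blade (353,240) hangs straight over the slot (350,290). Lowering slowly.

```bash
python3 -m jog '[[0,-0.07,0.03,0.3,0],[0,0,0,0.3,0],[0,0,0,0.2,0],[0,0,0,0,0],[0,0,0,0,0]]'
python3 -m jog '[[0,0,0,0.1,0],[0,0,0,0.1,0],[0,0,0,0,0]]'
python3 -m jog '[[0,0,0,0.1,0],[0,0,0,0.1,0],[0,0,0,0,0]]'
python3 -m jog '[[0,0,0,0.1,0],[0,0,0,0.1,0],[0,0,0,0,0]]'
```

```text
time_s: 58.4
tool_pos: [0.6113, -0.0793, 0.1386]
tool_rot: [-180.0, -0.1, 163.4]
force: [0.2, -0.5, 0.0]
grip_width: 0.012
grasp_force: 40.1
time_s: 58.65
tool_pos: [0.6117, -0.0792, 0.1349]
tool_rot: [-180.0, -0.0, 163.4]
force: [-0.6, -0.3, -0.4]
grip_width: 0.0114
grasp_force: 40.1
time_s: 58.9
tool_pos: [0.6116, -0.0792, 0.1307]
tool_rot: [-180.0, -0.0, 163.4]
force: [-0.3, -0.5, -0.5]
grip_width: 0.012
grasp_force: 40.1
time_s: 59.15
tool_pos: [0.6116, -0.0792, 0.1266]
tool_rot: [-180.0, -0.0, 163.4]
force: [-0.4, -0.0, -0.7]
grip_width: 0.012
grasp_force: 40.1
```

It's in the slot without any contact force.

```bash
python3 -m jog '[[0,0,0,0.2,0],[0,0,0,0.2,0],[0,0,0,0.2,0],[0,0,0,0.2,0],[0,0,0,0,0]]'
python3 -m jog '[[0,0,0,0.1,0],[0,0,0,0.1,0],[0,0,0,0.1,0],[0,0,0,0,0]]'
python3 -m jog '[[0,0,0,0.1,0],[0,0,0,0,0]]'
python3 -m jog '[[0,0,0,0.1,0],[0,0,0,0,0]]'
```

```text
time_s: 59.57
tool_pos: [0.6112, -0.0791, 0.1098]
tool_rot: [-180.0, -0.1, 163.4]
force: [-0.6, 0.0, -0.6]
grip_width: 0.0116
grasp_force: 40.1
time_s: 59.9
tool_pos: [0.6117, -0.0792, 0.1047]
tool_rot: [-180.0, -0.0, 163.4]
force: [0.0, -0.7, 0.3]
grip_width: 0.0115
grasp_force: 40.1
time_s: 60.07
tool_pos: [0.6121, -0.0793, 0.1044]
tool_rot: [180.0, 0.0, 163.4]
force: [-2.1, 1.2, 5.2]
grip_width: 0.0116
grasp_force: 40.1
time_s: 60.23
tool_pos: [0.6123, -0.0793, 0.1042]
tool_rot: [180.0, 0.1, 163.4]
force: [-5.5, 0.7, 13.9]
grip_width: 0.0115
grasp_force: 40.0
```

Seated at z = 0.104 as predicted. Turning clockwise.

```bash
python3 -m jog '[[0,0,0,-0.08,0],[0,0,0,0,0.1],[0,0,0,0,0.1],[0,0,0,0,0.1],[0,0,0,0,0.1],[0,0,0,0,0.1],[0,0,0,0,0]]'; python3 -c "
from h import *
print(env.get_obs()['wrist_torque'])"
python3 -m jog '[[0,0,0,0,0.1],[0,0,0,0,0.1],[0,0,0,0,0.1],[0,0,0,0,0.1],[0,0,0,0,0.1],[0,0,0,0,0.1],[0,0,0,0,0]]'; python3 -c "
from h import *
print(env.get_obs()['wrist_torque'])"
```

```text
time_s: 60.82
tool_pos: [0.6126, -0.0787, 0.1043]
tool_rot: [179.9, 0.1, 140.7]
force: [-2.1, 1.6, 6.1]
grip_width: 0.0116
grasp_force: 40.1
[0.15624478 0.47583752 0.03546804]
time_s: 61.4
tool_pos: [0.6131, -0.0788, 0.1043]
tool_rot: [179.8, 0.0, 113.7]
force: [-0.9, 1.2, 5.4]
grip_width: 0.0115
grasp_force: 40.1
[0.10504963 0.15473475 0.01252379]
```

```bash
for i in 1; do python3 -m jog '[[0,0,0,0,0.1],[0,0,0,0,0.1],[0,0,0,0,0]]'; python3 -c "
from h import *
print(env.get_obs()['wrist_torque'])"; python3 -m jog '[[0,0,0,0,0.08],[0,0,0,0,0.08],[0,0,0,0,0]]'; python3 -c "
from h import *
print(env.get_obs()['wrist_torque'])"; python3 -m jog '[[0,0,0,0,0.05],[0,0,0,0,0.05],[0,0,0,0,0]]'; python3 -c "
from h import *
print(env.get_obs()['wrist_torque'])"; done
```

```text
time_s: 61.65
tool_pos: [0.6129, -0.0788, 0.1044]
tool_rot: [179.9, 0.0, 104.7]
force: [-0.7, 0.3, 5.4]
grip_width: 0.0119
grasp_force: 40.1
[0.13059509 0.33490966 0.03119573]
time_s: 61.9
tool_pos: [0.6128, -0.0788, 0.1043]
tool_rot: [179.9, -0.0, 97.6]
force: [-1.2, 0.1, 5.7]
grip_width: 0.0116
grasp_force: 40.1
[0.14231655 0.38418898 0.04452306]
time_s: 62.15
tool_pos: [0.6129, -0.0788, 0.1044]
tool_rot: [179.9, -0.0, 93.1]
force: [-0.0, 1.6, 7.1]
grip_width: 0.0113
grasp_force: 40.1
[0.09701241 0.36902311 0.0406576 ]
```

```bash
python3 -m jog '[[0,0,0,0,0.05],[0,0,0,0,0.05],[0,0,0,0,0]]'; python3 -c "
from h import *
print(env.get_obs()['wrist_torque'])"; python3 -m jog '[[0,0,0,0,0.05],[0,0,0,0,0.05],[0,0,0,0,0]]'; python3 -c "
from h import *
print(env.get_obs()['wrist_torque'])"; python3 -m jog '[[0,0,0,0,0.05],[0,0,0,0,0]]'; python3 -c "
from h import *
print(env.get_obs()['wrist_torque'])"
```

```text
time_s: 62.4
tool_pos: [0.6129, -0.0788, 0.1043]
tool_rot: [179.9, -0.0, 88.6]
force: [-0.7, 1.3, 5.6]
grip_width: 0.0114
grasp_force: 40.1
[0.12287495 0.39151785 0.07265406]
time_s: 62.65
tool_pos: [0.613, -0.0786, 0.1043]
tool_rot: [179.9, -0.0, 84.2]
force: [-0.7, 1.6, 6.1]
grip_width: 0.0113
grasp_force: 40.1
[0.07295919 0.30638827 0.57585323]
time_s: 62.82
tool_pos: [0.613, -0.0786, 0.1043]
tool_rot: [179.9, -0.0, 82.0]
force: [-0.9, 0.2, 6.0]
grip_width: 0.0119
grasp_force: 40.2
[0.06176747 0.2955886  0.8657355 ]
```

Yaw torque is rising at a total turn of about 80°, including play: that's the stop. One last bit, relax, release and back away.

```bash
python3 -m jog '[[0,0,0,0,0.05],[0,0,0,0,0],[0,0,0,0,-0.08],[0,0,0,0,0],[0.4,0,0,0,0],[0.4,0,0,0,0],[0.4,0,0,0,0],[0.4,0,0,0,0],[0.4,0,0,0,0],[0.4,0,0,-0.5,0],[0.4,0,0,-1,0],[0.4,0,0,-1,0]]'
python3 -m jog '[[1,0,0,-1,0],[1,0,0,-1,0],[1,0,0,-1,0],[1,0,0,-1,0],[1,0,0,-1,0],[1,0,1,0,0],[1,0,1,0,0],[1,0,1,0,0],[1,0,1,0,0],[1,0,0,0,0],[1,0,0,0,0]]'
python3 - <<'E'
from h import *
print(toolT().round(3)[:3])
c=snap('wrist'); np.savez('w16.npz',**c)
t=snap('top'); np.savez('t8.npz',**t)
A=cv2.resize(c['color'][:,:,::-1],(400,300)); B=cv2.resize(t['color'][130:270,110:380,::-1],(579,300),interpolation=cv2.INTER_CUBIC)
K=np.zeros((300,579,3),np.uint8);K[:,:400]=A; cv2.imwrite('pics/e.png',np.vstack([B,K]))
Q=cloud(t).reshape(-1,3)
q=Q[(Q[:,2]>.055)&(Q[:,2]<.072)&(abs(Q[:,0]-.465)<.09)&(abs(Q[:,1]+.29)<.09)]; print('lid',len(q),*obb(q))
for y0 in (.0733,.128,.235,.2895):
    q=Q[(Q[:,2]>.06)&(Q[:,2]<.09)&(abs(Q[:,1]-y0)<.008)&(Q[:,0]<.625)&(Q[:,0]>.5)]; print(y0,len(q),q[:,0].min() if len(q) else None)
for s in (c,t):
    P=cloud(s); h=cv2.cvtColor(s['color'],cv2.COLOR_RGB2HSV); r=(cv2.inRange(h,(0,170,60),(6,255,255))|cv2.inRange(h,(174,170,60),(180,255,255)))>0
    k=P[r]; k=k[(abs(k[:,0]-.611)<.05)&(abs(k[:,1]+.079)<.05)]
    if len(k): print('key',len(k),*obb(k),'z',k[:,2].min(),k[:,2].max())
E
```

```text
time_s: 63.82
tool_pos: [0.6112, -0.0793, 0.1531]
tool_rot: [-179.9, 0.0, 83.3]
force: [0.4, 0.1, 0.7]
grip_width: 0.0347
grasp_force: 0.0
time_s: 64.73
tool_pos: [0.6915, -0.0888, 0.2525]
tool_rot: [-179.9, 0.0, 83.3]
force: [0.1, 0.2, -0.5]
grip_width: 0.0865
grasp_force: 0.0
[[ 0.117  0.993 -0.001  0.692]
 [ 0.993 -0.117 -0.001 -0.089]
 [-0.001 -0.001 -1.     0.252]]
lid 656 [ 462.8 -289.2] [120.9 116.9] -31.5
0.0733 61 0.5692461017340801
0.128 64 0.5716741158861671
0.235 58 0.5711445647588883
0.2895 59 0.5733714493808912
key 637 [623.6 -77.5] [40.6 38.9] 10.7 z 0.08988463816288073 0.2856397422489891
```

View pics/e.png

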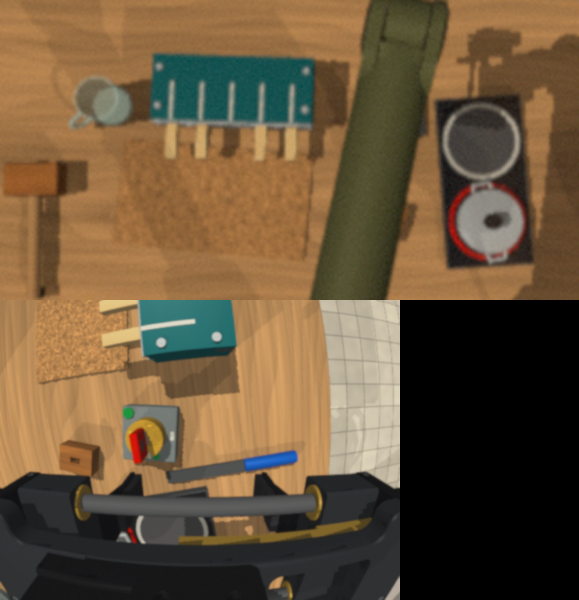

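The key stands in the cylinder and is turned; the blanks and pot are in place. I'll check the key's height and angle numerically.

```bash
python3 - <<'E'
from h import *
s=dict(np.load('w16.npz')); s['n']='wrist'
P=cloud(s); h=cv2.cvtColor(s['color'],cv2.COLOR_RGB2HSV); r=(cv2.inRange(h,(0,150,60),(6,255,255))|cv2.inRange(h,(174,150,60),(180,255,255)))>0
k=P[r]; k=k[(abs(k[:,0]-.611)<.06)&(abs(k[:,1]+.079)<.06)&(k[:,2]<.16)]; print(len(k),np.percentile(k[:,2],[5,50,90,98]))
t=k[k[:,2]>np.percentile(k[:,2],98)-.005]; print('top',len(t),*obb(t))
m=(~r)&(P[...,2]>.034)&(P[...,2]<.046)&(abs(P[...,0]-.611)<.08)&(abs(P[...,1]+.079)<.08); print('box',m.sum(),*obb(P[m]))
s=dict(np.load('w14.npz')); s['n']='wrist'; P=cloud(s); m=(P[...,2]>.036)&(P[...,2]<.046)&(abs(P[...,0]-.611)<.08)&(abs(P[...,1]+.079)<.08); print('box',m.sum(),*obb(P[m]))
E
```

```text
655 [0.09549249 0.12525297 0.12666888 0.12737862]
top 410 [612.6 -80.1] [40.  11.3] 87.0
box 2651 [611.8 -79.1] [90.5 89.7] 79.5
box 3830 [611.5 -79.4] [90.9 90.7] 79.3
```

The key is seated: its top is at 125 mm, and it sits past the 70° stop by the expected slot play. Handing in.

```bash
python3 -c "
from cell import env
print(env.sign_off())"
```

```text
the job is handed in; nothing more can be done
None
```

The job is handed in: the pot sits within about 2–3 mm of the red mark's centre, all four blanks are fully home (one had slipped out about 10 mm and was pushed back), and the red key is seated in the switch and turned clockwise to its stop.

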